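Square up the tilting fixture

TASK

The tilting angle fixture has been laid on its clamping base, but its back plate leans forward. Push the toggle clamp's handle fully down so that the fixture is held, then pick up the engineer's square by its stock and press it into the corner of the fixture until the stock sits flat on the base plate and the blade lies along the back plate, pushing the back plate upright. Finish while still gripping the square and pressing it down and into the corner, so that the lock knobs could be tightened: do not let go of it.

Things in the scene. Friction and masses are not known exactly. Their poses are not given: they have to be found in the camera images.
- clamp_base: Dark steel sub-plate, fixed to the table, 190 x 150 mm, 10 mm thick, with the clamp on its +y side. Origin on the table under the plate (10 mm to +x of its middle). Its x axis runs level towards the dowels behind the fixture, y to the left, z up.
- fixture: Tilting angle fixture, loose, about 1 kg: base plate 160 (x) x 110 (y) x 12 mm on the sub-plate, axes as clamp_base's. Origin: centre of its underside, 10 mm above the table. Towards +x a steel back plate 80 mm wide, 8 thick, up to 94 mm above the base plate, is hinged at its lower edge between two cheeks (y = +-48 mm) with black star knobs (to y = +-67 mm). Four dowels stand round the base plate.
- base_plate: The fixture's base plate (same origin and axes as the fixture): its flat top lies 12 mm above the origin, 22 mm above the table.
- face_plate: The steel back plate itself. Origin on its hinge line, 6.5 mm above the base plate's top and 4.5 mm behind its front face; its z axis runs up along the plate and is vertical when the plate is square, its front face looks to -x.
- back_plate (a joint): Lean of the back plate: 0 when square to the base plate, positive when it leans forward (towards -x of the fixture, over the base plate), starts at 0.08 to 0.18 rad. A stiff hinge (about 0.1 N m): it stays where it is pushed.
- corner (a point): The corner into which the square goes: the point on the base plate's top, mid-width, below the front face of the back plate when that is square (35 mm in +x from the fixture's centre). Axes as the fixture's: the square comes from -x and is pressed to +x and down.
- clamp_handle (a joint): Toggle clamp handle: 0 when fully down (level, clamp shut), starts at 0.95 rad, raised. It turns about a level axis along clamp_base's x, ends at a stop at 0 and stays where it is left (friction 0.3 N m): 5 to 10 N across it at the grip push it down.
- handle_hinge (a point): Point on the handle's hinge axis, 43 mm above the table, 106 mm to +y of clamp_base's origin. The handle runs from here to +y of clamp_base, 107 mm long. As the handle goes down, the clamp's arm swings onto the left edge of the base plate; the shut clamp stands at most 68 mm above the table.
- handle_grip (a point): Middle of the handle's black round grip (17 mm in diameter, 70 mm long), 72 mm from the hinge. When shut it lies 47 mm above the table; the free space under the grip is then about 38 mm.
- square_grip (a point): Where to grip the engineer's square: mid-section of its stock, 11 mm above its underside, 80 mm behind the blade's outer edge, 30 mm from the heel. Steel, 0.22 kg, stands on its stock: stock 110 (x) x 18 (y) x 22 mm high; blade 20 (x) x 4 (y) mm, rising to 110 mm above the underside at the +x end, outer edge flush with the stock's end. x runs along the stock to the blade, z up the blade.
- square: The engineer's square; origin at the middle of the underside of its stock, 55 mm from the outer edge of the blade; axes as for square_grip. It stands near the table's front edge with its blade away from the robot; behind it, beyond x = 0.58 and to the left of y = -0.03, stands the laser cabinet, 0.38 m high and solid: keep the hand and wrist clear of it.
- stock_heel (a point): Lower edge of the stock's end away from the blade.
- stock_toe (a point): Lower edge of the stock's end at the blade: the outer corner of the square.

How it is judged:
By the outcome, as a careful person would: the job done as asked, in the order asked, and still so for the second after the job is handed in, while the arm keeps its last pose, push and grip.
It also fails if it takes over 64 s, if anything falls off the work surface, if the arm or the gripper's body presses on something with over 40 N, if the wrist force passes 120 N, or if a joint passes its speed limit or range.

ROBOT

A 7-joint arm with a two-finger parallel gripper is mounted at the origin on a cart in front of the work surface, level with it; the furniture and walls round the work are solid. World frame = base frame: x ahead of the robot, y to its left, z up, the work surface at z = 0. Lengths are in m, angles in degrees, forces in N, time in s.
With the tool pointing down it reaches from about 0.425 to 0.875 m from the base axis. Payload 4.7 kg.
Tool frame: the origin (TCP) lies at the very end of the fingers, on their centre line; the grasp point (between the pads) lies 19 mm behind it; z points along the fingers, y is the direction in which the jaws open and shut (so a half turn about z gives the same grasp; the last joint's range is limited). The gripper opens to 87 mm and grips with 3 to 60 N. Pads are 19 mm wide; open, the fingers measure 117 mm over their backs; the gripper's body (75 mm by 190 mm) begins 51 mm behind the grasp point.
Start: joints at [-75.281, 18.392, -4.016, 83.108, 1.295, 78.541, -3.26], TCP at [0.156, 0.631, 0.201] pointing down, gripper open.
Joint ranges: [-163.93, 163.93], [-17.29, 119.83], [-79.2, 71.16], [3.27, 140.29], [-89.18, 269.18], [5.43, 117.66], [-154.24, 154.24]. Speed limits (degrees/s): [147.25, 147.25, 180, 180, 180, 180, 180].

INTERFACE

Orientations are given as [roll, pitch, yaw] about the fixed x, y, z axes, in that order (R = Rz(yaw) Ry(pitch) Rx(roll)).
In Python, from cell import monitor, read_camera, camera_info, env, look_for gives the robot as it stands.
- The arm moves only by the tool servo_tool, never from a script. Its argument "commands" is one flat list of numbers, 6 for each row, row after row: the shift along the tool's x, y, z in mm, then the turn, a rotation vector about the tool's x, y, z in degrees. A call has 1 to 10 rows; each row shifts and turns the commanded pose from where the row before left it, along the tool's axes as they then stand; what a row does not reach is not made up. A row lasts 1/10 s, in which the tool goes at most 50 mm and 8.59 degrees, less where a joint would pass 70% of its speed; a pose out of reach is approached as far as the arm can. A call is refused whole if a number of a shift passes 50 or a number of a turn 8.59, either way. A call with a gripper value outside its range is refused whole. "jaw" is the finger opening in mm, from 0 to 87, set as the call begins (left out, the last holds). The fingers move at their own pace and stop on an object; "newtons" is the grip in N (left out, the last holds). Time passes only in rows, so rows that do not move let the fingers close. It gives the time, the measured TCP pose, the force and the opening at its end, in the units of the state.
- monitor.get_obs(): the state, without advancing time (a new reading comes with each control period).
- read_camera(name): name is "scene" or "top" or "wrist"; returns (picture, depth): 400x640x3 uint8, red, green, blue; 400x640 float32, m along the optical axis (not along the pixel's ray), 0 where there is no reading.
- camera_info(name): a dict with "camera_matrix" (3x3 intrinsics, pixels), "k1" (the pictures are not rectified: a ray, as slopes to the right and down, at radius r is drawn at 1 + k1 r^2 times it, then the intrinsics apply), "R" (3x3) and "t" (3): a world point X has camera coordinates R X + t; the wrist camera has in their place "T_tool_cam" (4x4, takes a point from camera to tool coordinates, whose origin is the TCP and whose axes are the flange's). Camera axes: x right, y down, z forward; pixel columns grow to the right and rows downward; lengths in m; the calibration is good to about 2 mm. A picture is of the moment at which its call begins: read the wrist's pose just before it. camera_info takes no time and is no camera call.
- env.sign_off(): hands the job in, once; it reports no verdict.
Trained networks look in the newest picture that a camera, given by its name, has taken for a name from the list of things; names that differ only in an ending like _2 or _b are one class to them, and where a whole thing is asked for, a point or a joint stands for the part that bears it (a point fixed in the world has none). Each returns a list of dicts, best first, with "conf" (0 to 1); they miss things now and then, are a little off and sometimes report something else, mostly with a low value. They report only what shows in the picture. A call takes as long as a camera call.
- look_for(camera, label): "box" ([left, top, width, height] in pixels, round what is visible of it).
The state is a dict: "time_s": time; "qpos": joint angles; "joint_velocities": joint speeds; "effort": joint torques, N m; "tool_pos": TCP position; "tool_rot": TCP orientation; "force": force on the tool from outside, world axes, zero at the start; "wrist_torque": the same for the moment, N m; "grip_width": finger opening in m.
Only numpy, scipy, OpenCV 4.12 (cv2) and the standard library are available. Lean on these libraries where they do the work, as an engineer would, in place of code of your own. Each camera call takes 0.05 s, during which the arm holds its last target.

## Working session

There is one attempt and no reset: what is moved stays moved. The work goes in short steps, Python scripts to look and compute and a tool call to move; the robot and the scene stay as the last step left them, time stands still between calls to the robot, and variables do not carry over. Pictures are saved under pics/ and viewed, and the job is handed in when it is done.

Besides the shell and the picture viewer there is one more tool, called after "Emit:" in YAML: its name, and indented under it one key for each argument. servo_tool: Moves the arm, as the interface text tells. Its arguments: {"type":"object","properties":{"commands":{"type":"array","items":{"type":"number"}},"jaw":{"type":"number"},"newtons":{"type":"number"}},"required":["commands"]}

```bash
mkdir -p pics; ls
cat > h.py <<'E'
import numpy as np, cv2
from cell import monitor, read_camera, camera_info, env, look_for
from scipy.spatial.transform import Rotation as Ro
def ws(o):return Ro.from_euler('xyz',o['tool_rot'],degrees=True).as_matrix(),np.array(o['tool_pos'])
def cloud(name,d,o=None):
    ci=camera_info(name);K=np.array(ci['camera_matrix']);k1=ci['k1']
    v,u=np.mgrid[0:400,0:640]
    pts=np.stack([u.ravel(),v.ravel()],1).astype(float)[:,None]
    n=cv2.undistortPoints(pts,K,np.array([k1,0,0,0.]))[:,0]
    z=d.ravel();c=np.c_[n*z[:,None],z]
    if name=='wrist':
        T=np.array(ci['T_tool_cam']);p=c@T[:3,:3].T+T[:3,3];R,t=ws(o);w=p@R.T+t
    else:
        R=np.array(ci['R']);t=np.array(ci['t']);w=(c-t)@R
    w[z==0]=np.nan
    return w.reshape(400,640,3)
def save(n,im):cv2.imwrite('pics/'+n+'.png',cv2.cvtColor(im,cv2.COLOR_RGB2BGR))
E
python3 - <<'E'
from h import *
print(monitor.get_obs())
L=['clamp_base','fixture','face_plate','clamp_handle','handle_grip','square','square_grip']
for n in ['scene','top']:
    im,d=read_camera(n);save(n+'0',im);np.save(n+'0.npy',d);np.save(n+'0im.npy',im)
    ci=camera_info(n);print(n,{k:np.round(v,3).tolist() for k,v in ci.items()})
    for l in L:
        r=look_for(n,l);print(l,[(np.round(x['box']).tolist(),round(x['conf'],2)) for x in r[:2]])
E
```

```text
pics
{'time_s': 0.0, 'qpos': array([-75.28049318,  18.43745505,  -4.01366778,  83.17394058,
         1.29260117,  78.53939013,  -3.26147936]), 'joint_velocities': array([ 0.08013143, -0.03674853, -0.05273015,  0.14985386,  0.06620933,
       -0.13600472, -0.03171681]), 'effort': array([-1.00801510e-03, -4.91284096e+01, -4.04420765e-01, -3.12529814e+01,
       -6.38362113e-02,  4.38884867e-02,  1.79892204e-04]), 'tool_pos': array([0.15619321, 0.63036074, 0.20028787]), 'tool_rot': array([-1.79894312e+02,  3.90200392e-03,  1.66086498e+02]), 'force': array([0.1920453 , 0.65311518, 0.13586728]), 'wrist_torque': array([ 0.00094898, -0.03344125, -0.01367979]), 'grip_width': 0.08693333822527873}
scene {'camera_matrix': [[404.634, 0.0, 314.584], [0.0, 404.634, 195.317], [0.0, 0.0, 1.0]], 'k1': -0.04, 'R': [[-0.91, -0.414, 0.003], [-0.292, 0.637, -0.714], [0.294, -0.651, -0.7]], 't': [0.424, 0.265, 0.689]}
clamp_base [([309.0, 129.0, 72.0, 56.0], 0.78), ([324.0, 102.0, 14.0, 47.0], 0.36)]
fixture [([306.0, 104.0, 67.0, 58.0], 0.66)]
face_plate [([323.0, 105.0, 13.0, 40.0], 0.68)]
clamp_handle [([332.0, 143.0, 6.0, 21.0], 0.42)]
handle_grip []
square [([280.0, 215.0, 50.0, 53.0], 0.69)]
square_grip [([276.0, 218.0, 55.0, 52.0], 0.65)]
top {'camera_matrix': [[368.61, 0.0, 318.257], [0.0, 368.61, 196.101], [0.0, 0.0, 1.0]], 'k1': -0.07, 'R': [[0.022, -1.0, 0.013], [-0.993, -0.023, -0.118], [0.118, -0.011, -0.993]], 't': [-0.139, 0.501, 0.862]}
clamp_base [([352.0, 146.0, 96.0, 79.0], 0.97)]
fixture [([353.0, 144.0, 96.0, 80.0], 0.36)]
face_plate [([398.0, 157.0, 45.0, 15.0], 0.83)]
clamp_handle [([354.0, 182.0, 20.0, 7.0], 0.51)]
handle_grip [([353.0, 184.0, 25.0, 8.0], 0.56), ([255.0, 173.0, 12.0, 56.0], 0.15)]
square [([255.0, 176.0, 12.0, 52.0], 0.85)]
square_grip [([254.0, 176.0, 14.0, 52.0], 0.75)]
```

View pics/scene0.png

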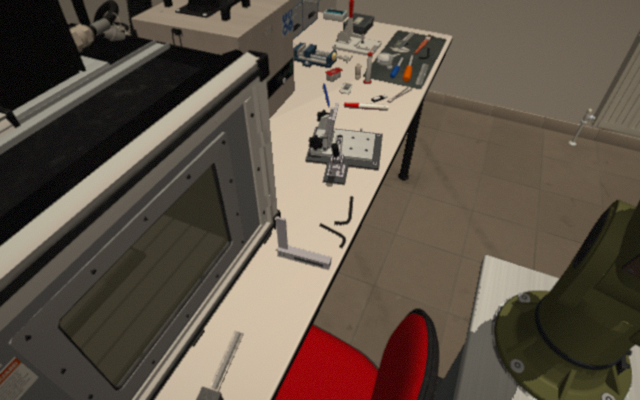

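View pics/top0.png

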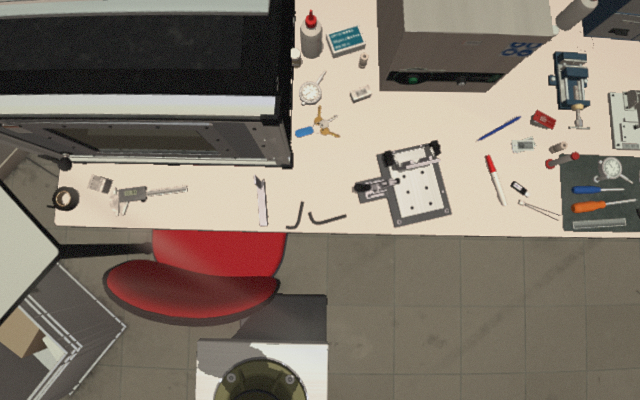

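Run:
```python
from h import *
im=np.load('top0im.npy');w=cloud('top',np.load('top0.npy'))
for (x0,y0,x1,y1,n) in [(340,135,460,235,'a'),(240,165,285,240,'b')]:
    s=5 if n=='a' else 7
    save('topcrop'+n,cv2.resize(im[y0:y1,x0:x1],None,fx=s,fy=s,interpolation=cv2.INTER_CUBIC))
np.set_printoptions(precision=3,suppress=True,linewidth=180)
for p in [(362,186),(370,186),(355,186),(420,160),(420,165),(420,168),(410,190),(400,200),(440,210),(261,200),(261,215),(261,180),(300,300)]:
    print(p,w[p[1],p[0]])
```

```text
(362, 186) [ 0.518 -0.221  0.124]
(370, 186) [ 0.524 -0.244  0.088]
(355, 186) [ 0.516 -0.205  0.131]
(420, 160) [ 0.595 -0.371  0.052]
(420, 165) [ 0.57  -0.352  0.115]
(420, 168) [ 0.582 -0.379  0.023]
(410, 190) [ 0.526 -0.353  0.024]
(400, 200) [ 0.501 -0.329  0.021]
(440, 210) [ 0.479 -0.433  0.008]
(261, 200) [0.493 0.012 0.023]
(261, 215) [0.456 0.01  0.024]
(261, 180) [0.545 0.017 0.002]
(300, 300) [ 0.15  -0.069 -0.637]
```

View pics/topcropa.png

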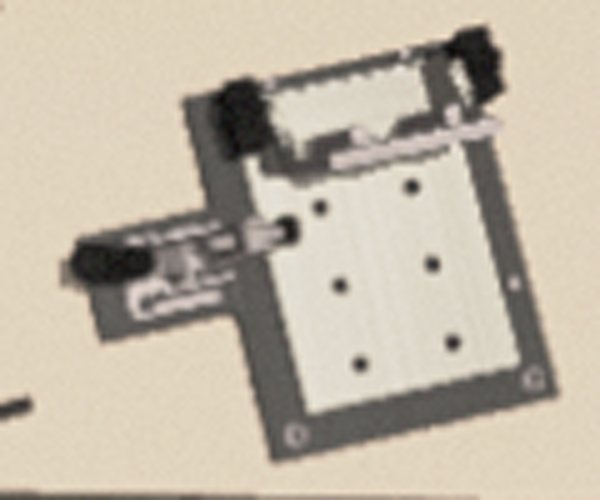

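View pics/topcropb.png

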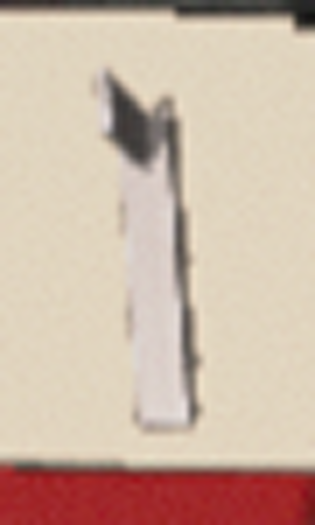

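Run:
```python
from h import *
np.set_printoptions(precision=3,suppress=True,linewidth=180)
im=np.load('top0im.npy').astype(float);w=cloud('top',np.load('top0.npy'))
# subplate+base region
x,y,z=w[...,0],w[...,1],w[...,2]
def rect(m,n):
    p=w[m][:,:2].astype(np.float32); r=cv2.minAreaRect(p); print(n,m.sum(),r,np.nanmean(z[m]),p.mean(0));
    return r
u=np.mgrid[0:400,0:640]
roi=np.zeros((400,640),bool);roi[135:235,372:460]=1
rect(roi&(z>.016)&(z<.028),'basetop')
dark=im.mean(2)<110
m=roi&(z>.004)&(z<.028);m=cv2.morphologyEx(m.astype(np.uint8),cv2.MORPH_OPEN,np.ones((3,3)))>0
rect(m,'plates')
roi[:]=0;roi[165:240,245:280]=1
rect(roi&(z>.014)&(z<.032),'stock');rect(roi&(z>.06)&(z<.13),'blade')
print(np.nanmedian(z[200:220,275:285]))
```

```text
basetop 2386 ((0.5399556756019592, -0.34315717220306396), (0.17614005506038666, 0.17563624680042267), 14.754578590393066) 0.022275427373323407 [ 0.538 -0.368]
plates 3758 ((0.540158212184906, -0.3496301770210266), (0.18868082761764526, 0.19038130342960358), 13.879562377929688) 0.017810006154911677 [ 0.53  -0.364]
stock 392 ((0.5043987035751343, 0.011278733611106873), (0.14996500313282013, 0.08544100075960159), 1.4258081912994385) 0.02215815164131305 [0.498 0.01 ]
blade 48 ((0.5296103954315186, 0.015264390967786312), (0.019436709582805634, 0.0038573546335101128), 7.683831214904785) 0.09366381901914511 [0.529 0.014]
0.00017061364800829835
```

Run:
```python
from h import *
np.set_printoptions(precision=2,suppress=True,linewidth=200)
w=cloud('top',np.load('top0.npy'))
for p in [(190,245),(190,265),(190,285),(190,310),(120,285),(270,285),(230,210),(260,240),(150,150),(270,150),(290,150),(280,120)]: print(p,w[p[1],p[0]])
m=(w[...,0]>.2)&(w[...,0]<.56)&(w[...,1]>-.6)&(w[...,1]<.7)&(w[...,2]>.03)
print(w[m][:,2].max(), m.sum())
ys,xs=np.where(m); print(xs.min(),xs.max(),ys.min(),ys.max())
# clamp heights
for v in range(170,205,3): print(v,[tuple(np.round(w[v,u],3)) for u in range(352,402,6)])
```

```text
(190, 245) [ 0.37  0.3  -0.33]
(190, 265) [ 0.3   0.29 -0.33]
(190, 285) [ 0.26  0.23 -0.15]
(190, 310) [0.22 0.18 0.  ]
(120, 285) [ 0.27  0.37 -0.02]
(270, 285) [ 0.27 -0.   -0.13]
(230, 210) [ 0.47  0.09 -0.  ]
(260, 240) [ 0.39  0.06 -0.32]
(150, 150) [0.59 0.26 0.1 ]
(270, 150) [ 0.58 -0.03  0.19]
(290, 150) [ 0.61 -0.06  0.05]
(280, 120) [ 0.58 -0.06  0.37]
0.13749235715687005 570
57 443 164 194
170 [(np.float64(0.576), np.float64(-0.212), np.float64(0.003)), (np.float64(0.577), np.float64(-0.227), np.float64(0.0)), (np.float64(0.577), np.float64(-0.242), np.float64(0.001)), (np.float64(0.577), np.float64(-0.257), np.float64(0.002)), (np.float64(0.578), np.float64(-0.272), np.float64(0.002)), (np.float64(0.577), np.float64(-0.287), np.float64(0.009)), (np.float64(0.577), np.float64(-0.301), np.float64(0.01)), (np.float64(0.573), np.float64(-0.312), np.float64(0.032)), (np.float64(0.575), np.float64(-0.329), np.float64(0.022))]
173 [(np.float64(0.569), np.float64(-0.212), np.float64(0.001)), (np.float64(0.569), np.float64(-0.227), np.float64(0.0)), (np.float64(0.57), np.float64(
[... 5114 characters left out ...]
.float64(-0.301), np.float64(0.009)), (np.float64(0.502), np.float64(-0.317), np.float64(0.009)), (np.float64(0.501), np.float64(-0.329), np.float64(0.021))]
203 [(np.float64(0.493), np.float64(-0.213), np.float64(-0.003)), (np.float64(0.493), np.float64(-0.228), np.float64(0.002)), (np.float64(0.494), np.float64(-0.243), np.float64(-0.002)), (np.float64(0.494), np.float64(-0.258), np.float64(0.001)), (np.float64(0.494), np.float64(-0.273), np.float64(0.002)), (np.float64(0.494), np.float64(-0.288), np.float64(0.0)), (np.float64(0.495), np.float64(-0.303), np.float64(0.0)), (np.float64(0.494), np.float64(-0.316), np.float64(0.011)), (np.float64(0.493), np.float64(-0.328), np.float64(0.022))]
```

```bash
cat >> h.py <<'E'
def plan(wps,step=42,rstep=7.5,o=None):
    """wps: list of (x,y,z,yaw) in m,deg; tool down. prints rows from the measured pose (small tilts corrected)"""
    o=o or monitor.get_obs();R,p=ws(o);rows=[]
    for (x,y,z,yaw) in wps:
        Rt=Ro.from_euler('xyz',[180,0,yaw],degrees=True).as_matrix();pt=np.array([x,y,z])
        rv=Ro.from_matrix(R.T@Rt).as_rotvec(degrees=True)
        n=max(1,int(np.ceil(np.linalg.norm(pt-p)*1000/step)),int(np.ceil(np.linalg.norm(rv)/rstep)))
        p0=p;rr=rv/n
        for i in range(n):
            tgt=p0+(pt-p0)*(i+1)/n
            s=np.round(R.T@(tgt-p)*1000,1); r=np.round(rr,1)
            rows.append(list(s)+list(r)); p=p+R@(s/1000); R=R@Ro.from_rotvec(r,degrees=True).as_matrix()
    for k in range(0,len(rows),10):
        print(len(rows[k:k+10]),'rows:',[float(v)+0.0 for r in rows[k:k+10] for v in r])
E
python3 - <<'E'
from h import *
plan([(0.156,.60,.30,166),(.34,.33,.33,145),(.43,.0,.33,125),(.47,-.28,.33,104)])
E
```

```text
10 rows: [-2.4, -10.0, -32.9, 0.0, 0.0, 0.0, -2.4, -10.1, -32.8, 0.0, 0.0, 0.0, -2.3, -10.0, -32.9, 0.0, 0.0, 0.0, -30.4, -27.2, -3.8, 0.0, 0.0, 2.6, -31.7, -25.9, -3.7, 0.0, 0.0, 2.6, -32.8, -24.3, -3.8, 0.0, 0.0, 2.6, -33.8, -22.9, -3.7, 0.0, 0.0, 2.6, -34.9, -21.3, -3.8, 0.0, 0.0, 2.6, -35.8, -19.6, -3.7, 0.0, 0.0, 2.6, -36.6, -18.1, -3.8, 0.0, 0.0, 2.6]
10 rows: [-37.5, -16.3, -3.7, 0.0, 0.0, 2.6, -29.1, -24.5, 0.0, 0.0, 0.0, 2.3, -30.0, -23.2, 0.0, 0.0, 0.0, 2.3, -31.0, -22.0, 0.0, 0.0, 0.0, 2.3, -31.8, -20.8, 0.0, 0.0, 0.0, 2.3, -32.7, -19.5, 0.0, 0.0, 0.0, 2.3, -33.4, -18.2, 0.0, 0.0, 0.0, 2.3, -34.0, -16.8, 0.0, 0.0, 0.0, 2.3, -34.8, -15.4, 0.0, 0.0, 0.0, 2.3, -35.3, -14.0, 0.0, 0.0, 0.0, 2.3]
7 rows: [-36.2, -18.0, 0.0, 0.0, 0.0, 2.9, -37.0, -16.2, 0.0, 0.0, 0.0, 2.9, -37.8, -14.2, 0.0, 0.0, 0.0, 2.9, -38.5, -12.3, 0.0, 0.0, 0.0, 2.9, -39.1, -10.4, -0.1, 0.0, 0.0, 2.9, -39.5, -8.4, 0.0, 0.0, 0.0, 2.9, -39.9, -6.3, 0.0, 0.0, 0.0, 2.9]
```

Emit:
servo_tool:
  commands: [-2.4,-10,-33,0,0,0,-2.4,-10,-33,0,0,0,-2.3,-10,-33,0,0,0,-30,-27,-4,0,0,2.6,-32,-26,-4,0,0,2.6,-33,-24,-4,0,0,2.6,-34,-23,-4,0,0,2.6,-35,-21,-4,0,0,2.6,-36,-20,-4,0,0,2.6,-37,-18,-4,0,0,2.6]

```text
time_s: 1.8
tool_pos: [0.3187, 0.3622, 0.3288]
tool_rot: [179.9, -0.0, 147.8]
force: [1.4, -0.4, -0.6]
grip_width: 0.0868
```

Emit:
servo_tool:
  commands: [-37,-16,-4,0,0,2.6,-29,-24,0,0,0,2.3,-30,-23,0,0,0,2.3,-31,-22,0,0,0,2.3,-32,-21,0,0,0,2.3,-33,-19,0,0,0,2.3,-33,-18,0,0,0,2.3,-34,-17,0,0,0,2.3,-35,-15,0,0,0,2.3,-35,-14,0,0,0,2.3]

```text
time_s: 2.8
tool_pos: [0.4318, -0.0001, 0.3327]
tool_rot: [179.9, -0.0, 124.5]
force: [1.6, 1.0, -0.2]
grip_width: 0.0872
```

Emit:
servo_tool:
  commands: [-36,-18,0,0,0,2.9,-37,-16,0,0,0,2.9,-38,-14,0,0,0,2.9,-38,-12,0,0,0,2.9,-39,-10,0,0,0,2.9,-39,-8,0,0,0,2.9,-40,-6,0,0,0,2.9,0,0,0,0,0,0,0,0,0,0,0,0]
  jaw: 0

```text
time_s: 3.7
tool_pos: [0.4725, -0.2774, 0.332]
tool_rot: [-179.9, 0.0, 104.2]
force: [0.6, -0.4, -0.6]
grip_width: 0.023
```

Run:
```python
from h import *
np.set_printoptions(precision=3,suppress=True,linewidth=180)
o=monitor.get_obs();im,d=read_camera('wrist');save('w1',im);np.savez('w1.npz',im=im,d=d,tp=o['tool_pos'],tr=o['tool_rot'])
print(o['tool_pos'],o['tool_rot'],o['qpos'])
print(camera_info('wrist'))
L=['face_plate','base_plate','handle_grip','clamp_base']
for l in L:
    r=look_for('wrist',l);print(l,[(np.round(x['box']).tolist(),round(x['conf'],2)) for x in r[:2]])
```

```text
[ 0.472 -0.277  0.332] [-179.921    0.008  104.166] [-26.431   5.085  58.657  86.716  -4.279  90.681  46.244]
{'camera_matrix': array([[339.225,   0.   , 314.962],
       [  0.   , 339.225, 199.26 ],
       [  0.   ,   0.   ,   1.   ]]), 'k1': -0.0576294832283697, 'T_tool_cam': array([[ 0.   , -0.971, -0.24 ,  0.066],
       [ 1.   ,  0.   ,  0.   , -0.001],
       [-0.   , -0.24 ,  0.971, -0.184],
       [ 0.   ,  0.   ,  0.   ,  1.   ]])}
face_plate [([296.0, 188.0, 116.0, 59.0], 0.17)]
base_plate [([296.0, 194.0, 89.0, 55.0], 0.77)]
handle_grip [([350.0, 119.0, 24.0, 51.0], 0.62), ([295.0, 192.0, 109.0, 57.0], 0.39)]
clamp_base [([285.0, 115.0, 126.0, 133.0], 0.88)]
```

View pics/w1.png

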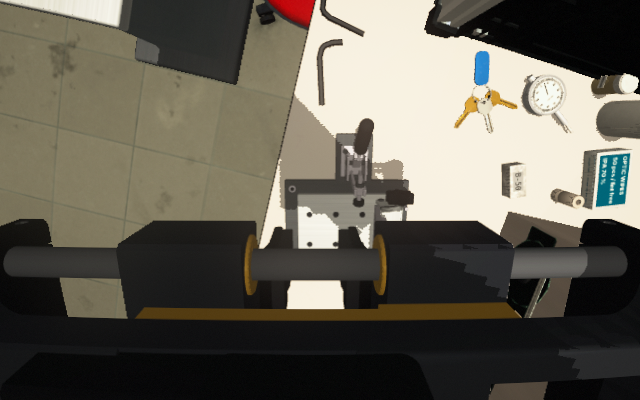

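Run:
```python
from h import *
np.set_printoptions(precision=4,suppress=True,linewidth=180)
f=np.load('w1.npz');o=dict(tool_pos=f['tp'],tool_rot=f['tr'])
w=cloud('wrist',f['d'],o);im=f['im']
s=im[100:260,265:430];save('w1c',cv2.resize(s,None,fx=4.5,fy=3.7,interpolation=cv2.INTER_CUBIC))
# handle: points z>.06 in roi
z=w[...,2];roi=np.zeros((400,640),bool);roi[110:172,335:385]=1
m=roi&(z>.06);P=w[m];print(m.sum(),P.mean(0),P[:,2].max())
dark=im.mean(2)<60
P=w[m&dark];c=P.mean(0);print('grip pts',len(P),c,np.linalg.svd(P-c,full_matrices=False)[2][0], P.min(0),P.max(0))
for n,z0,z1,r in [('wr',.006,.014,(170,250,270,430))]:
    roi[:]=0;roi[175:215,280:420]=1
m=roi&(z>.006)&(z<.016);P=w[m];print('sub',m.sum(),cv2.minAreaRect(P[:,:2].astype(np.float32)))
# Top camera fit of base plate edge: left edge of subplate etc
```

```text
552 [ 0.5159 -0.2249  0.1112] 0.1355634224489763
grip pts 284 [ 0.5164 -0.2285  0.1095] [ 0.1364 -0.5389 -0.8313] [ 0.5069 -0.2445  0.0857] [ 0.5269 -0.2127  0.131 ]
sub 1834 ((0.5299666523933411, -0.31569308042526245), (0.19097432494163513, 0.06259378790855408), 14.150406837463379)
```

View pics/w1c.png

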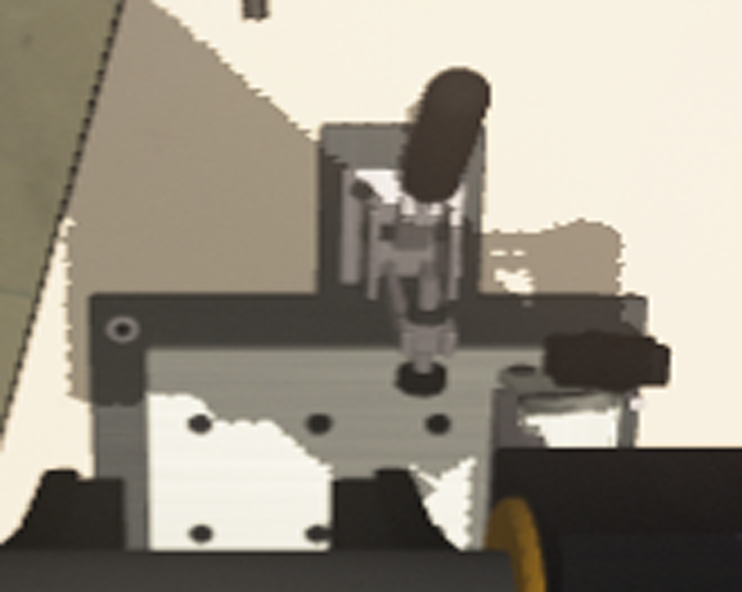

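```bash
cat >> h.py <<'E'
def pix2plane(name,u,v,z,o=None):
    ci=camera_info(name);K=np.array(ci['camera_matrix'])
    n=cv2.undistortPoints(np.array([[[u,v]]],float),K,np.array([ci['k1'],0,0,0.]))[0,0];r=np.r_[n,1]
    if name=='wrist':
        T=np.array(ci['T_tool_cam']);R,t=ws(o);A=R@T[:3,:3];c=R@T[:3,3]+t
    else:
        A=np.array(ci['R']).T;c=-A@np.array(ci['t'])
    dr=A@r;return c+dr*(z-c[2])/dr[2]
E
python3 - <<'E'
from h import *
np.set_printoptions(precision=4,suppress=True,linewidth=180)
f=np.load('w1.npz');o=dict(tool_pos=f['tp'],tool_rot=f['tr'])
q=lambda a,b:(a/4.5+265-.5,b/3.7+100-.5)
A=pix2plane('wrist',*q(90,296),.010,o);B=pix2plane('wrist',*q(648,298),.010,o)
C=pix2plane('wrist',*q(146,348),.022,o);D=pix2plane('wrist',*q(410,348),.022,o)
print(A,B,np.linalg.norm(A-B),np.degrees(np.arctan2(*(B-A)[1::-1])));print(C,D)
yaw=np.radians(14.1);X=np.r_[np.cos(yaw),np.sin(yaw)];Y=np.r_[-X[1],X[0]]
mid=(A+B)[:2]/2-.075*Y;print('sub mid',mid,'origin',mid+.01*X)
fx=C[:2]+.08*X-.055*Y;print('fixture centre from base corner',fx)
# top view corners of base plate: crop/5+(340,135)
t=lambda a,b:(a/5+340-.5,b/5+135-.5)
a=pix2plane('top',*t(307,412),.022);b=pix2plane('top',*t(520,362),.022);print(a,b,np.linalg.norm(a-b),np.degrees(np.arctan2(*(b-a)[1::-1])))
print('fix from top',(a+b)[:2]/2+.08*X)
a=pix2plane('top',*t(273,460),.010);b=pix2plane('top',*t(557,396),.010);print(a,b,np.linalg.norm(a-b),np.degrees(np.arctan2(*(b-a)[1::-1])));m=(a+b)[:2]/2+.095*X;print('mid from top',m,m+.01*X)
E
```

```text
[ 0.4334 -0.3159  0.01  ] [ 0.6162 -0.2704  0.01  ] 0.1883751423518564 13.97815672502407
[ 0.4567 -0.3297  0.022 ] [ 0.5417 -0.3082  0.022 ]
sub mid [ 0.5431 -0.3659] origin [ 0.5528 -0.3634]
fixture centre from base corner [ 0.5477 -0.3635]
[ 0.4591 -0.3307  0.022 ] [ 0.4859 -0.4371  0.022 ] 0.10973053915283924 -75.83396160697504
fix from top [ 0.5501 -0.3644]
[ 0.4358 -0.3166  0.01  ] [ 0.4704 -0.46    0.01  ] 0.1475402186155376 -76.42317656481733
mid from top [ 0.5453 -0.3651] [ 0.555  -0.3627]
```

```bash
cat >> h.py <<'E'
yw=np.radians(14.0);X=np.r_[np.cos(yw),np.sin(yw)];Y=np.r_[-X[1],X[0]];O=np.r_[.554,-.363]
def C(x,y,z,yaw=104.0): return (*(O+x/1000*X+y/1000*Y),z/1000,yaw)
E
cat > a.py <<'E'
from h import *
def tcp(th,off=0,r=85,half=9.5):
    return C(-3,106+r*np.cos(th)-(8.5+off)*np.sin(th)-half, 43+r*np.sin(th)+(8.5+off)*np.cos(th))
if __name__=='__main__':
    plan([C(-3,129,200),tcp(.95,12)])
    print()
    o=dict(tool_pos=tcp(.95,12)[:3],tool_rot=[180,0,104])
    plan([tcp(.95,0)]+[tcp(t) for t in np.linspace(.95,0,15)[1:]],o=o)
    print(tcp(.95,12),tcp(0))
E
python3 a.py
```

```text
6 rows: [6.0, 13.5, 33.2, 0.0, 0.0, 0.1, 5.9, 13.6, 33.1, 0.0, 0.0, 0.1, 6.0, 13.5, 33.2, 0.0, 0.0, 0.1, 6.1, 13.5, 33.2, 0.0, 0.0, 0.1, 0.1, -0.1, 38.0, 0.0, 0.0, 0.0, 0.1, -0.1, 37.9, 0.0, 0.0, 0.0]

10 rows: [9.8, 0.0, 7.0, 0.0, 0.0, 0.0, 4.9, 0.0, 3.0, 0.0, 0.0, 0.0, 4.7, 0.0, 3.4, 0.0, 0.0, 0.0, 4.5, 0.0, 3.7, 0.0, 0.0, 0.0, 4.2, 0.0, 4.0, 0.0, 0.0, 0.0, 3.9, 0.0, 4.3, 0.0, 0.0, 0.0, 3.6, 0.0, 4.5, 0.0, 0.0, 0.0, 3.3, 0.0, 4.7, 0.0, 0.0, 0.0, 3.0, 0.0, 5.0, 0.0, 0.0, 0.0, 2.7, 0.0, 5.2, 0.0, 0.0, 0.0]
5 rows: [2.2, 0.0, 5.3, 0.0, 0.0, 0.0, 2.0, 0.0, 5.5, 0.0, 0.0, 0.0, 1.5, 0.0, 5.5, 0.0, 0.0, 0.0, 1.2, 0.0, 5.7, 0.0, 0.0, 0.0, 0.7, 0.0, 5.8, 0.0, 0.0, 0.0]
(np.float64(0.5198163423932778), np.float64(-0.23829753431575737), np.float64(0.12406482124110639), 104.0) (np.float64(0.5071802887698323), np.float64(-0.18761709136770563), np.float64(0.0515), 104.0)
```

Emit:
servo_tool:
  commands: [6,13.5,33,0,0,0,6,13.5,33,0,0,0,6,13.5,33,0,0,0,6,13.5,33,0,0,0,0,0,38,0,0,0,0,0,38,0,0,0,0,0,0,0,0,0]

```text
time_s: 4.65
tool_pos: [0.5162, -0.237, 0.12]
tool_rot: [-179.6, -0.3, 104.4]
force: [0.0, 0.7, -0.1]
grip_width: 0.001
```

Run:
```python
from h import *
o=monitor.get_obs();im,d=read_camera('wrist');save('w2',im);print(o['tool_pos'],o['qpos'],o['grip_width'],o['force'])
```

```text
[ 0.51615192 -0.23699811  0.119955  ] [-24.15108621  17.15008726  54.42258834 102.14611929 -14.83000137
  68.85719874  49.01430231] 0.0009617810963187125 [ 0.01063951  0.7216618  -0.07225315]
```

View pics/w2.png

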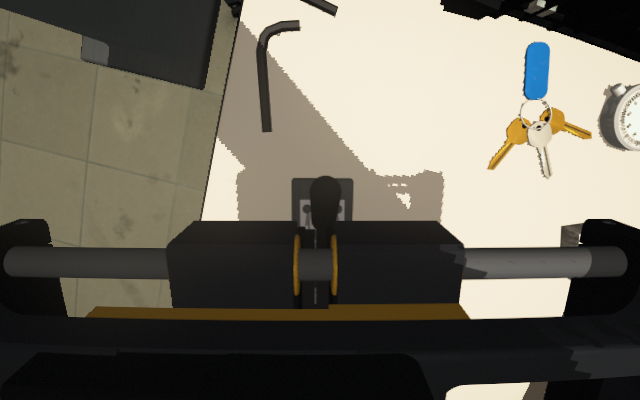

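Emit:
servo_tool:
  commands: [9,4,4,0,0,0,5,0,2,0,0,0,5,0,3,0,0,0,4.5,0,4,0,0,0,4,0,4,0,0,0,4,0,4.5,0,0,0,3.5,0,4.5,0,0,0,3.3,0,4.7,0,0,0,3,0,5,0,0,0,2.7,0,5,0,0,0]

```text
time_s: 5.7
tool_pos: [0.5151, -0.194, 0.0853]
tool_rot: [179.7, -0.1, 104.4]
force: [2.3, 0.8, 5.0]
grip_width: 0.0005
```

Run:
```python
from h import *
o=monitor.get_obs();im,d=read_camera('wrist');save('w3',im);print(o['tool_pos'],o['tool_rot'],o['qpos'],o['force'])
```

```text
[ 0.51513164 -0.19398674  0.08534524] [ 1.79679405e+02 -6.92340096e-02  1.04449053e+02] [-28.47136052  15.92078909  53.52035999 107.27966848 -14.53608807
  63.63046181  44.94262687] [2.28797069 0.76380952 5.04651347]
```

View pics/w3.png

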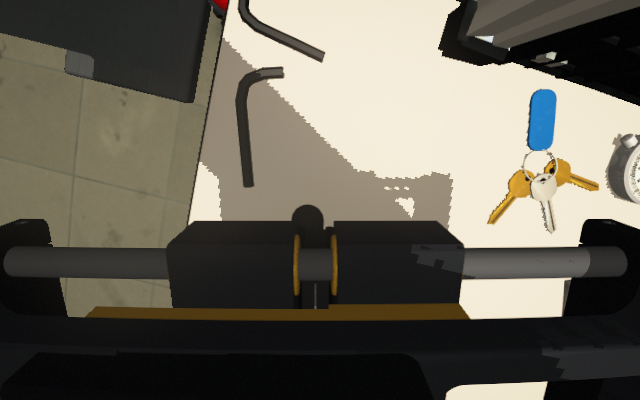

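Emit:
servo_tool:
  commands: [2,0,5,0,0,0,2,0,5,0,0,0,1.5,0,5.5,0,0,0,1,0,5.5,0,0,0,0.5,0,5,0,0,0,0,0,4,0,0,0,0,0,0,0,0,0]

```text
time_s: 6.45
tool_pos: [0.5099, -0.1898, 0.0527]
tool_rot: [-179.9, -0.0, 104.3]
force: [0.4, -1.1, 0.7]
grip_width: 0.0003
```

Run:
```python
from h import *
o=monitor.get_obs();im,d=read_camera('wrist');save('w4',im);print(o['tool_pos'],o['tool_rot'],o['force'])
im,d=read_camera('scene');save('s4',cv2.resize(im[90:200,270:400],None,fx=5,fy=5,interpolation=cv2.INTER_CUBIC))
```

```text
[ 0.5098757  -0.18980222  0.05269336] [-1.79912673e+02 -1.00299857e-02  1.04280867e+02] [ 0.38598311 -1.0817248   0.72972536]
```

View pics/s4.png

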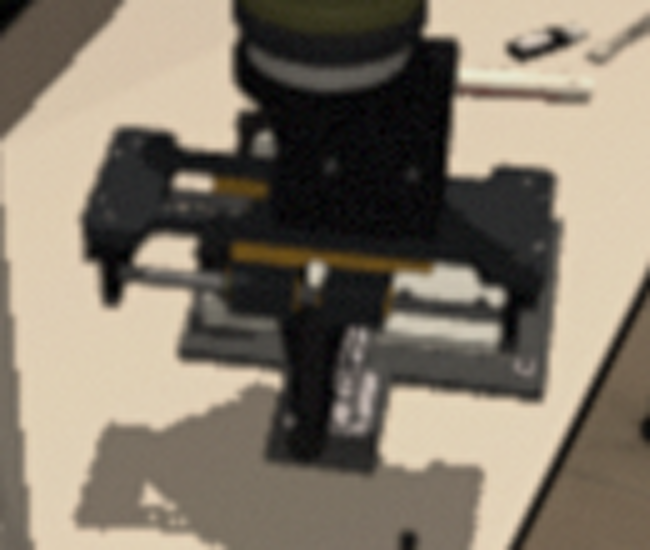

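Emit:
servo_tool:
  commands: [0,0,3,0,0,0,0,0,3,0,0,0,0,0,2,0,0,0,0,0,0,0,0,0]

```text
time_s: 6.95
tool_pos: [0.5105, -0.1896, 0.0454]
tool_rot: [-180.0, -0.0, 104.3]
force: [-0.2, 0.7, 1.8]
grip_width: 0.0003
```

Run:
```python
from h import *
o=monitor.get_obs();im,d=read_camera('wrist');save('w5',im)
save('w5c',cv2.resize(im[180:300,240:400],None,fx=5,fy=5,interpolation=cv2.INTER_CUBIC))
```

```text
(no output)
```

View pics/w5c.png

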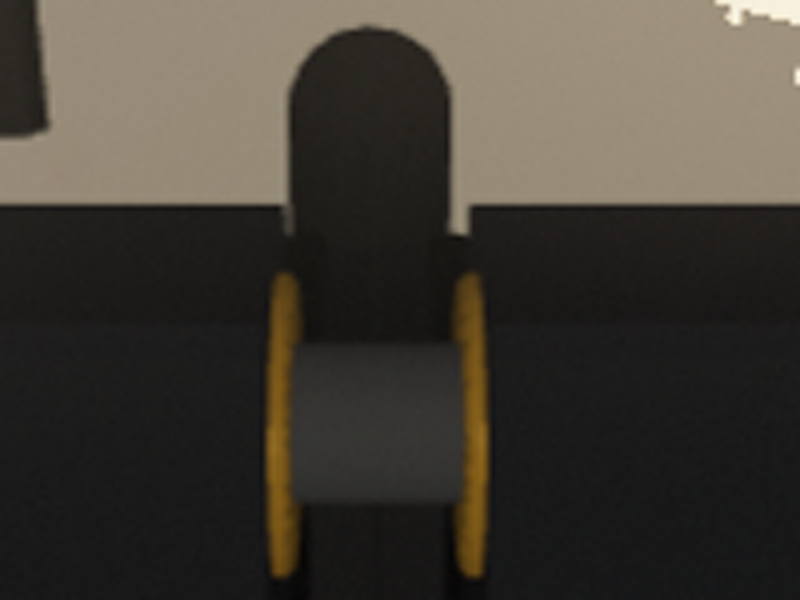

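Run:
```python
from h import *
np.set_printoptions(precision=4,suppress=True,linewidth=180)
o=monitor.get_obs();im,d=read_camera('wrist');w=cloud('wrist',d,o)
for v in (188,192,196,200,206,212,218,222,226):
  for u in (305,313,318,325): print((u,v),w[v,u],end=' ')
  print()
print(O+.178*Y,O+.213*Y)
```

```text
(305, 188) [ 0.4972 -0.1613  0.0627] (313, 188) [ 0.5011 -0.16    0.0641] (318, 188) [ 0.5035 -0.1596  0.0632] (325, 188) [ 0.5121 -0.1712  0.0001] 
(305, 192) [ 0.4977 -0.1627  0.0651] (313, 192) [ 0.5015 -0.1618  0.0648] (318, 192) [ 0.5039 -0.1611  0.0652] (325, 192) [ 0.5074 -0.1607  0.063 ] 
(305, 196) [ 0.4981 -0.1644  0.0663] (313, 196) [ 0.5019 -0.1631  0.0677] (318, 196) [ 0.5043 -0.1627  0.067 ] (325, 196) [ 0.5078 -0.1623  0.0648] 
(305, 200) [ 0.4986 -0.1661  0.0673] (313, 200) [ 0.5023 -0.1647  0.0693] (318, 200) [ 0.5048 -0.1646  0.0672] (325, 200) [ 0.5082 -0.164   0.0659] 
(305, 206) [ 0.4993 -0.1691  0.0674] (313, 206) [ 0.5031 -0.1679  0.0681] (318, 206) [ 0.5055 -0.1673  0.0681] (325, 206) [ 0.5089 -0.1667  0.067 ] 
(305, 212) [ 0.5001 -0.1722  0.0668] (313, 212) [ 0.5038 -0.1707  0.0688] (318, 212) [ 0.5063 -0.1704  0.0678] (325, 212) [ 0.5099 -0.1703  0.0649] 
(305, 218) [ 0.5008 -0.1752  0.0671] (313, 218) [ 0.5046 -0.174   0.0677] (318, 218) [ 0.5071 -0.1736  0.0671] (325, 218) [ 0.5107 -0.1734  0.0646] 
(305, 222) [ 0.5014 -0.1779  0.0649] (313, 222) [ 0.5052 -0.1761  0.0674] (318, 222) [ 0.5076 -0.1757  0.0669] (325, 222) [ 0.5112 -0.1753  0.0652] 
(305, 226) [ 0.5018 -0.1794  0.0666] (313, 226) [ 0.5057 -0.1783  0.0668] (318, 226) [ 0.5082 -0.1779  0.0661] (325, 226) [ 0.512  -0.178   0.0631] 
[ 0.5109 -0.1903] [ 0.5025 -0.1563]
```

Run:
```python
from h import *
np.set_printoptions(precision=3,suppress=True,linewidth=180)
im,d=read_camera('scene');save('s6',cv2.resize(im[110:190,290:390],None,fx=7,fy=7,interpolation=cv2.INTER_CUBIC))
w=cloud('scene',d)
# project TCP & handle predicted pts
ci=camera_info('scene')
def pr(p):
    c=np.array(ci['R'])@p+np.array(ci['t']);return cv2.projectPoints(c.reshape(1,3),np.zeros(3),np.zeros(3),np.array(ci['camera_matrix']),np.array([ci['k1'],0,0,0.]))[0].ravel()
o=monitor.get_obs();print('tcp',pr(o['tool_pos']),'70 up',pr(o['tool_pos']+np.r_[0,0,.07]))
for y,z in [(106,43),(143,47),(178,47),(213,47),(210,67)]: q=C(0,y,z)[:3];print(y,pr(np.array(q)))
for v in range(150,184,2): print(v,[tuple((w[v,u]*1000).astype(int)) for u in range(326,342,2)])
```

```text
tcp [331.309 179.08 ] 70 up [332.324 155.261]
106 [335.668 160.231]
143 [333.469 168.749]
178 [331.211 178.523]
213 [328.828 188.83 ]
210 [329.289 181.343]
150 [(np.int64(508), np.int64(-148), np.int64(160)), (np.int64(505), np.int64(-150), np.int64(159)), (np.int64(504), np.int64(-160), np.int64(153)), (np.int64(500), np.int64(-160), np.int64(154)), (np.int64(494), np.int64(-157), np.int64(158)), (np.int64(490), np.int64(-157), np.int64(159)), (np.int64(486), np.int64(-159), np.int64(159)), (np.int64(483), np.int64(-162), np.int64(158))]
152 [(np.int64(509), np.int64(-150), np.int64(153)), (np.int64(506), np.int64(-154), np.int64(151)), (np.int64(503), np.int64(-157), np.int64(150)), (np.int64(499), np.int64(-160), np.int64(149)), (np.int64(493), np.int64(-155), np.int64(155)), (np.int64(489), np.int64(-154), np.int64(156)), (np.int64(484), np.int64(-154), np.int64(158)), (np.int64(481), np.int64(-158), np.int64(157))]
154 [(np.int64(509), np.int64(-149), np.int64(148)), (np.int64(506), np.int64(-154), np.int64(146)), (np.int64(514), np.int64(-185), np.int64(121)), (np.int64(512), n
[... 4869 characters left out ...]
p.int64(509), np.int64(-166), np.int64(63)), (np.int64(503), np.int64(-164), np.int64(66)), (np.int64(500), np.int64(-167), np.int64(65)), (np.int64(497), np.int64(-172), np.int64(62)), (np.int64(514), np.int64(-231), np.int64(7)), (np.int64(508), np.int64(-230), np.int64(9)), (np.int64(504), np.int64(-232), np.int64(9))]
182 [(np.int64(535), np.int64(-220), np.int64(1)), (np.int64(506), np.int64(-160), np.int64(62)), (np.int64(502), np.int64(-160), np.int64(63)), (np.int64(497), np.int64(-162), np.int64(64)), (np.int64(495), np.int64(-169), np.int64(59)), (np.int64(512), np.int64(-227), np.int64(4)), (np.int64(506), np.int64(-224), np.int64(8)), (np.int64(502), np.int64(-229), np.int64(6))]
```

View pics/s6.png

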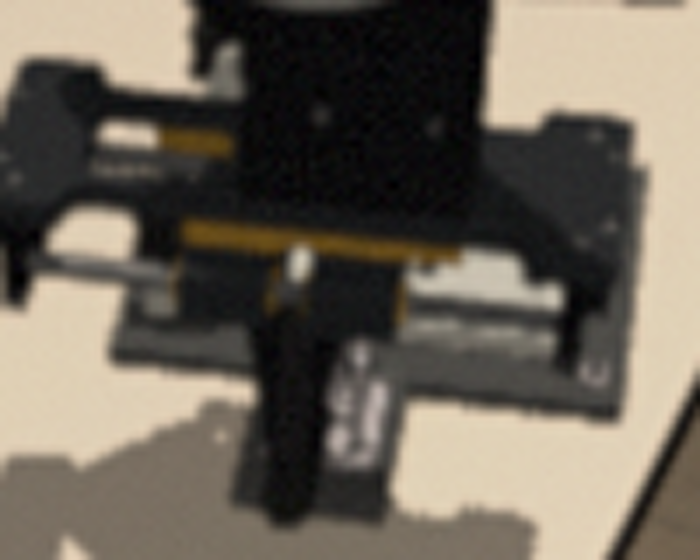

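Emit:
servo_tool:
  commands: [0,0,-8,0,0,0,0,0,-12,0,0,0,0,0,-20,0,0,0,0,0,-30,0,0,0,0,0,0,0,0,0]

```text
time_s: 7.6
tool_pos: [0.5135, -0.1913, 0.1203]
tool_rot: [179.6, 0.2, 104.3]
force: [-0.5, -1.2, -0.6]
grip_width: 0.0004
```

Run:
```python
from h import *
np.set_printoptions(precision=3,suppress=True,linewidth=180)
o=monitor.get_obs();im,d=read_camera('wrist');save('w7',im)
w=cloud('wrist',d,o)
P=w[(w[...,2]>.04)&(w[...,2]<.16)]
r=P[:,:2]-O;q=np.c_[r@X,r@Y,P[:,2]]
q=q[(abs(q[:,0])<12)&(q[:,1]>80)&(q[:,1]<230)]
for a in range(80,230,8):
    s=q[(q[:,1]>=a)&(q[:,1]<a+8)]
    if len(s)>3: print(a,len(s),np.percentile(s[:,2],[10,50,90]),s[:,0].mean())
im,d=read_camera('scene');save('s7',cv2.resize(im[110:190,290:390],None,fx=7,fy=7,interpolation=cv2.INTER_CUBIC))
print(o['force'])
```

```text
[-0.45  -1.23  -0.572]
```

View pics/s7.png

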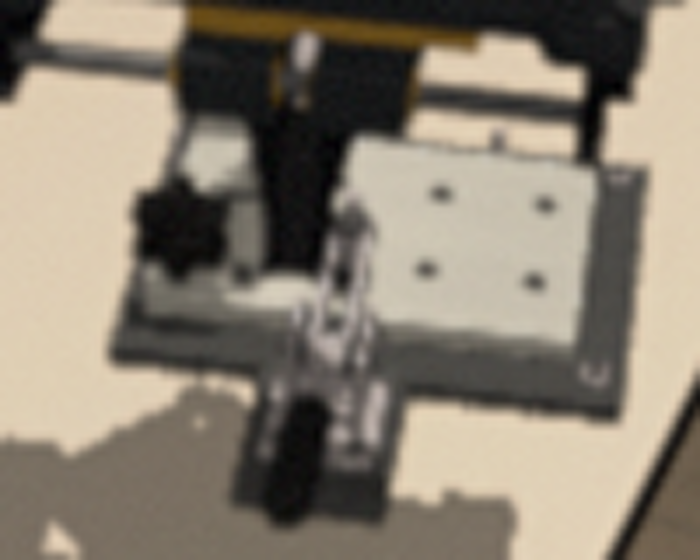

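View pics/w7.png

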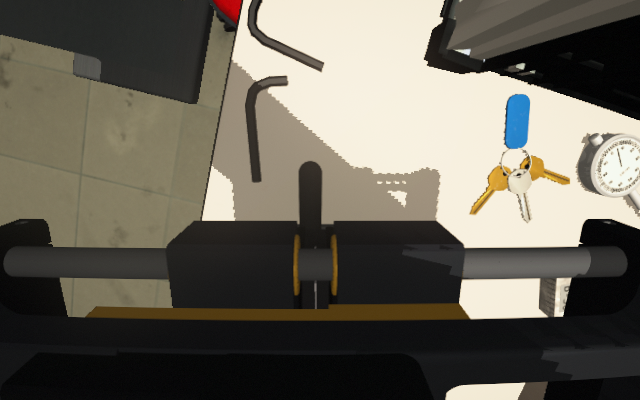

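```bash
cat > hd.py <<'E'
from h import *
np.set_printoptions(precision=1,suppress=True,linewidth=180)
for n in ('scene','wrist'):
    o=monitor.get_obs();im,d=read_camera(n)
    w=cloud(n,d,o)
    P=w[(w[...,2]>.03)&(w[...,2]<.13)]
    r=P[:,:2]-O;q=np.c_[r@X,r@Y,P[:,2]]*1000
    q=q[(abs(q[:,0])<12)&(q[:,1]>60)&(q[:,1]<230)]
    print(n,len(q))
    for a in range(60,230,8):
        s=q[(q[:,1]>=a)&(q[:,1]<a+8)]
        if len(s)>2: print(a,len(s),np.percentile(s[:,2],[10,50,90]),round(s[:,0].mean(),1))
E
python3 hd.py
```

```text
scene 261
60 7 [47.  50.3 51.7] -1.3
68 6 [41.4 48.1 48.8] -5.5
76 16 [41.3 45.4 47. ] 0.4
84 17 [41.3 44.4 46.3] 0.8
92 13 [41.2 43.6 46.3] -1.5
100 20 [40.5 45.5 47.7] 1.6
108 21 [38.3 47.2 48.4] 2.6
116 8 [46.2 48.8 50.7] -3.0
124 13 [45.3 48.  50.9] -1.9
140 5 [54.4 57.3 58.5] -0.8
148 13 [53.2 57.7 58.7] -2.0
156 12 [57.1 59.8 61.5] -2.0
164 16 [57.4 60.5 62.3] -3.2
172 11 [58.2 62.6 64.1] -0.8
180 17 [60.1 63.8 65.2] -3.7
188 13 [62.5 64.4 67.4] -1.7
196 19 [61.8 64.9 68. ] -2.3
204 32 [57.  61.5 65.9] -1.4
wrist 1444
84 8 [42.3 43.3 45. ] -0.8
100 18 [46.5 47.5 47.8] -0.9
108 4 [47.5 48.  48.2] -0.9
156 24 [55.8 60.3 62.7] -0.3
164 223 [58.4 62.  63.6] -2.3
172 231 [59.6 63.1 64.8] -2.4
180 236 [61.1 64.4 66.2] -2.4
188 244 [62.6 65.7 67.3] -2.4
196 261 [63.6 67.  68.7] -2.2
204 195 [62.2 65.6 67.7] -2.3
```

Run:
```python
from h import *
np.set_printoptions(precision=3,suppress=True,linewidth=180)
o=monitor.get_obs();print(o['tool_pos'],o['tool_rot'])
im,d=read_camera('scene');w=cloud('scene',d);t=o['tool_pos']
m=(np.hypot(w[...,0]-t[0],w[...,1]-t[1])<.03)&(w[...,2]>.085)
P=w[m];
for z in np.arange(.09,.2,.005):
    s=P[(P[:,2]>=z)&(P[:,2]<z+.005)]
    if len(s): print(round(z,3),len(s),s.min(0)[:2]-t[:2],s.max(0)[:2]-t[:2])
```

```text
[ 0.51  -0.19   0.115] [-179.98    -0.031  104.297]
0.13 1 [-0.006  0.007] [-0.006  0.007]
0.135 13 [-0.011  0.007] [0.005 0.013]
0.14 18 [-0.011 -0.   ] [0.005 0.014]
0.145 19 [-0.012  0.002] [0.006 0.014]
0.15 18 [-0.011  0.003] [0.006 0.013]
0.155 18 [-0.013 -0.002] [0.006 0.014]
0.16 21 [-0.012  0.008] [0.007 0.014]
0.165 17 [-0.014  0.007] [0.009 0.013]
0.17 27 [-0.014  0.006] [0.008 0.015]
0.175 28 [-0.016  0.006] [0.009 0.013]
0.18 39 [-0.017 -0.01 ] [0.011 0.015]
0.185 29 [-0.017  0.001] [0.011 0.016]
0.19 11 [-0.019  0.006] [0.013 0.015]
0.195 2 [0.003 0.006] [0.003 0.013]
0.2 3 [ 0.002 -0.006] [0.006 0.015]
```

Emit:
servo_tool:
  commands: [0,0,30,0,0,0,0,0,25,0,0,0,0,0,12,0,0,0,0,0,4,0,0,0,0,0,3,0,0,0,0,0,3,0,0,0,0,0,0,0,0,0]

```text
time_s: 8.55
tool_pos: [0.5111, -0.1899, 0.0392]
tool_rot: [179.9, 0.0, 104.3]
force: [0.2, 0.2, 1.3]
grip_width: 0.0007
```

Emit:
servo_tool:
  commands: [0,0,2,0,0,0,0,0,2,0,0,0,0,0,1,0,0,0,0,0,0,0,0,0]

```text
time_s: 8.95
tool_pos: [0.5111, -0.1893, 0.0346]
tool_rot: [179.9, -0.1, 104.3]
force: [-3.0, 2.5, 8.8]
grip_width: 0.0006
```

Emit:
servo_tool:
  commands: [0,0,2,0,0,0,0,0,2,0,0,0,0,0,0,0,0,0]

```text
time_s: 9.25
tool_pos: [0.5113, -0.1892, 0.0336]
tool_rot: [179.9, -0.2, 104.3]
force: [-12.5, 7.5, 34.9]
grip_width: 0.0006
```

```bash
python3 hd.py
```

```text
scene 279
148 3 [47.1 47.5 50.8] -8.8
156 5 [47.  49.6 51.3] -8.3
172 10 [ 50.4 104.  125.7] 2.0
180 44 [ 59.7  81.8 103.7] -1.2
188 158 [ 55.1  81.2 102.7] 0.4
196 18 [48.8 53.2 55.1] -1.2
204 34 [45.2 50.8 54.3] -2.0
212 5 [ 50.4 126.8 129.9] 1.1
wrist 2949
140 10 [49.4 51.8 53.4] -0.4
148 27 [53.4 54.1 54.7] -0.4
156 8 [54.2 54.6 54.8] -0.4
164 7 [76.2 76.7 77. ] -0.5
172 305 [103.5 104.2 105. ] -0.3
180 481 [103.5 104.3 111.2] -0.5
188 1114 [53.6 62.7 80. ] -1.0
196 493 [51.5 54.7 56.3] -2.3
204 488 [49.3 53.2 55.5] -2.2
212 16 [129.  129.6 129.9] 1.4
```

Run:
```python
from h import *
o=monitor.get_obs();print(o['qpos'])
plan([(.511,-.19,.20,104.3),(.475,.012,.24,180)])
```

```text
[-26.64684855  19.86140897  51.65050139 110.28934875 -18.49659629
  58.50885442  47.50286485]
10 rows: [0.0, -0.1, -41.6, 0.0, -0.1, 0.0, -0.1, 0.0, -41.6, 0.0, -0.1, 0.0, -0.2, -0.1, -41.6, 0.0, -0.1, 0.0, -0.2, 0.0, -41.6, 0.0, -0.1, 0.0, 18.6, 1.4, -3.7, 0.0, 0.0, -6.9, 18.3, 3.6, -3.7, 0.0, 0.0, -6.9, 17.7, 5.7, -3.7, 0.0, 0.0, -6.9, 16.9, 7.9, -3.6, 0.0, 0.0, -6.9, 15.9, 9.8, -3.7, 0.0, 0.0, -6.9, 14.5, 11.6, -3.7, 0.0, 0.0, -6.9]
5 rows: [13.1, 13.4, -3.7, 0.0, 0.0, -6.9, 11.3, 14.7, -3.7, 0.0, 0.0, -6.9, 9.5, 16.1, -3.7, 0.0, 0.0, -6.9, 7.5, 17.1, -3.7, 0.0, 0.0, -6.9, 5.4, 17.8, -3.7, 0.0, 0.0, -6.9]
```

Emit:
servo_tool:
  commands: [0,0,-42,0,-0.1,0,0,0,-42,0,-0.1,0,0,0,-42,0,0,0,0,0,-42,0,0,0,18.6,1.4,-4,0,0,-6.9,18.3,3.6,-4,0,0,-6.9,17.7,5.7,-4,0,0,-6.9,16.9,7.9,-4,0,0,-6.9,15.9,9.8,-4,0,0,-6.9,14.5,11.6,-4,0,0,-6.9]

```text
time_s: 10.35
tool_pos: [0.4904, -0.0814, 0.2212]
tool_rot: [-179.8, 0.2, 145.7]
force: [0.6, 1.3, 0.0]
grip_width: 0.0005
```

Emit:
servo_tool:
  commands: [13,13.4,-4,0,0,-6.9,11.3,14.7,-4,0,0,-6.9,9.5,16,-4,0,0,-6.9,7.5,17,-4,0,0,-6.9,5.4,18,-4,0,0,-6.9,0,0,0,0,0,0,0,0,0,0,0,0,0,0,0,0,0,0]
  jaw: 87

```text
time_s: 11.15
tool_pos: [0.4748, 0.0111, 0.2407]
tool_rot: [-179.8, 0.1, 180.0]
force: [-0.2, 0.6, -0.0]
grip_width: 0.0564
```

```bash
python3 - <<'E'
from h import *
o=monitor.get_obs();im,d=read_camera('wrist');save('w8',im);np.savez('w8.npz',im=im,d=d,tp=o['tool_pos'],tr=o['tool_rot'])
print(o['tool_pos'],o['tool_rot'],o['qpos'],o['force'])
im,d=read_camera('scene');save('s8',im);np.savez('s8.npz',im=im,d=d)
im,d=read_camera('top');save('t8',cv2.resize(im[135:235,340:460],None,fx=5,fy=5,interpolation=cv2.INTER_CUBIC));np.savez('t8.npz',im=im,d=d)
E
python3 hd.py|head -40
```

```text
[0.47476825 0.01109165 0.24074872] [-1.79785287e+02  6.43589970e-02  1.79971099e+02] [-50.45627482  -7.59232041  42.33854907 104.81701349   5.39646809
  80.8177097   80.74150367] [-0.21540709  0.62326008 -0.04145906]
scene 284
60 6 [41.6 45.3 46.5] 0.3
68 7 [44.7 45.5 46.2] -2.0
76 12 [40.2 45.1 46.2] 1.5
84 21 [40.4 44.  46.1] 0.0
92 13 [39.3 44.7 48.4] -0.2
100 21 [43.6 45.9 48.2] 1.0
108 21 [39.8 44.6 48.2] 1.6
116 10 [46.1 46.7 47.3] -1.5
124 16 [40.5 45.1 48.2] -1.3
132 4 [47.  48.1 49.3] -2.2
140 3 [51.3 52.4 53.1] -1.7
148 15 [47.3 52.7 53.6] -2.0
156 16 [50.  51.9 53.4] -2.6
164 15 [47.9 53.2 54. ] -2.0
172 17 [49.9 53.3 54.5] -1.6
180 18 [49.4 53.7 54.7] -2.6
188 15 [50.4 53.2 55.8] -2.4
196 18 [50.6 53.8 55.8] -1.9
204 35 [45.8 51.3 55.2] -2.1
wrist 1144
60 25 [42.8 46.5 47.5] -8.0
68 18 [44.7 46.3 47.9] -8.1
76 19 [45.  46.6 47.3] -8.5
84 36 [42.8 45.8 47. ] -8.3
92 29 [41.4 46.4 47.4] -8.2
100 47 [44.9 47.1 48.3] -6.3
108 53 [43.1 47.1 48.4] -5.0
116 53 [46.4 47.5 48.8] -3.8
124 70 [42.2 47.5 49.6] -2.2
132 24 [46.9 49.2 50.3] -2.5
140 17 [49.3 50.  53.1] -2.7
148 78 [49.9 53.5 54.9] -2.7
156 84 [50.2 53.6 55.2] -2.7
164 86 [50.6 54.4 55.7] -2.5
172 91 [50.8 54.3 55.8] -2.3
180 99 [50.7 54.8 56.2] -2.6
188 95 [51.7 55.  56.4] -2.2
196 96 [51.7 55.2 56.7] -2.4
204 124 [48.2 52.7 55.9] -2.1
```

View pics/w8.png

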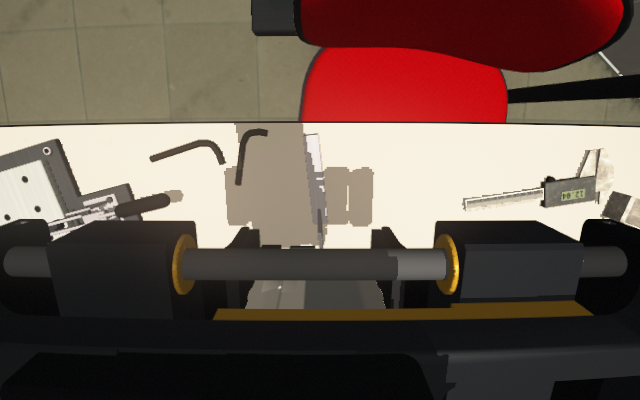

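View pics/s8.png

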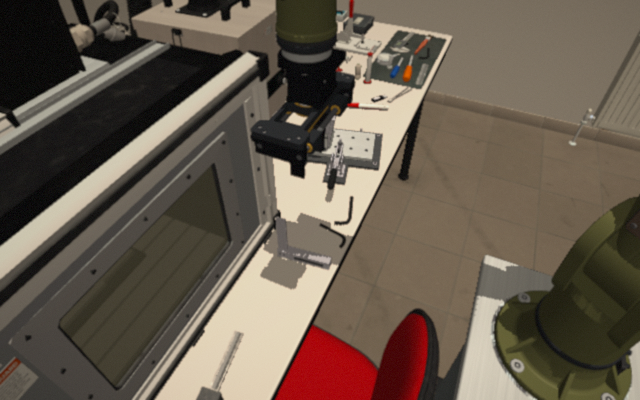

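View pics/t8.png

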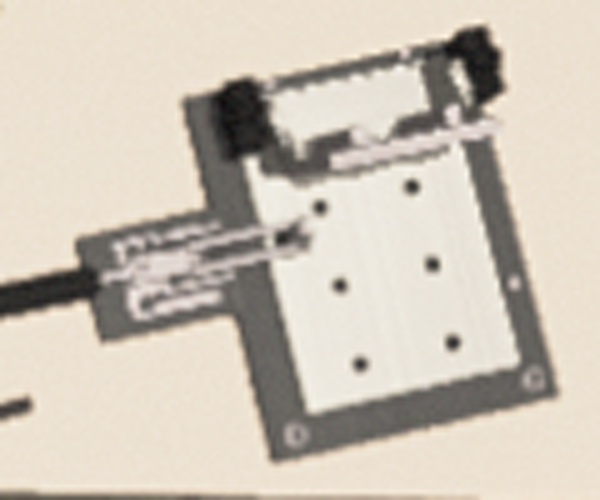

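Run:
```python
from h import *
np.set_printoptions(precision=4,suppress=True,linewidth=180)
f=np.load('s8.npz');w=cloud('scene',f['d']);t=np.load('w8.npz')['tp']
m=(abs(w[...,0]-t[0])<.02)&(abs(w[...,1]-t[1])<.07)&(w[...,2]>.15)
P=w[m]
for z in np.arange(.2,.35,.005):
    s=P[(P[:,2]>=z)&(P[:,2]<z+.005)]
    if len(s): print(round(z,3),len(s),s.min(0)[:2]-t[:2],s.max(0)[:2]-t[:2])
f=np.load('w8.npz');o=dict(tool_pos=f['tp'],tool_rot=f['tr']);w=cloud('wrist',f['d'],o);im=f['im']
save('w8c',cv2.resize(im[120:260,270:370],None,fx=6,fy=4,interpolation=cv2.INTER_CUBIC))
roi=np.zeros((400,640),bool);roi[125:250,295:335]=1
m=roi&(w[...,2]>.017)&(w[...,2]<.027);P=w[m][:,:2]
print('stock top',m.sum(),cv2.minAreaRect(P.astype(np.float32)),P.min(0),P.max(0))
for x in np.arange(.43,.53,.01):
    s=P[(P[:,0]>=x)&(P[:,0]<x+.01)]
    if len(s):print(round(x,3),len(s),np.percentile(s[:,1],[2,50,98]))
m=roi&(w[...,2]>.03)&(w[...,2]<.14);P=w[m];print('blade',len(P));
if len(P): print(P.min(0),P.max(0))
```

```text
0.26 33 [-0.0119 -0.0353] [0.0099 0.0405]
0.265 58 [-0.0123 -0.0353] [0.0101 0.0414]
0.27 50 [-0.0121 -0.0357] [0.01   0.0403]
0.275 50 [-0.0121 -0.039 ] [0.0099 0.0417]
0.28 41 [-0.0121 -0.0382] [0.0093 0.0411]
0.285 20 [-0.0117 -0.0381] [0.0083 0.0423]
0.29 7 [-0.012  -0.0387] [-0.01   -0.0333]
0.295 9 [-0.012  -0.0429] [-0.0099 -0.0327]
0.3 7 [-0.012  -0.0415] [ 0.0004 -0.03  ]
0.305 15 [-0.0048 -0.0358] [ 0.004  -0.0284]
0.31 22 [-0.0074 -0.0364] [ 0.0025 -0.029 ]
0.315 14 [-0.0088 -0.0361] [-0.0008 -0.0336]
0.32 14 [-0.0118 -0.0365] [-0.004  -0.0324]
0.325 15 [-0.0149 -0.0449] [-0.0062 -0.0332]
0.33 13 [-0.0166 -0.0397] [-0.0095 -0.0329]
0.335 13 [-0.0199 -0.036 ] [-0.0117 -0.0334]
0.34 8 [-0.0198 -0.0358] [-0.0155 -0.033 ]
0.345 4 [-0.0196 -0.0356] [-0.0181 -0.0333]
stock top 1279 ((0.4848761558532715, 0.011371007189154625), (0.10993579030036926, 0.018060417845845222), 6.155412673950195) [ 0.4296 -0.0027] [0.5401 0.0251]
0.43 123 [-0.0027  0.0056  0.0149]
0.44 137 [-0.0015  0.0067  0.0161]
0.45 125 [-0.0004  0.0079  0.0162]
0.46 132 [0.0007 0.009  0.0174]
0.47 120 [0.0018 0.0102 0.0186]
0.48 120 [0.003  0.0114 0.0199]
0.49 118 [0.0041 0.0126 0.0211]
0.5 117 [0.0053 0.0138 0.0224]
0.51 119 [0.0065 0.0151 0.0237]
0.52 88 [0.0074 0.0176 0.025 ]
0.53 74 [0.0077 0.0188 0.0251]
blade 173
[0.5192 0.0136 0.0304] [0.5383 0.0193 0.1115]
```

View pics/w8c.png

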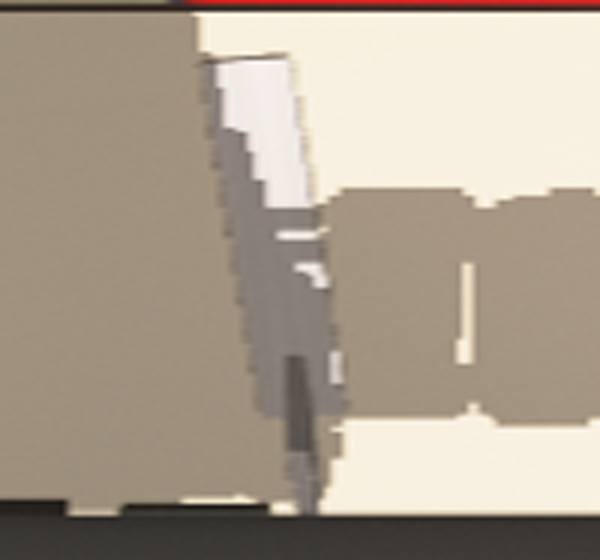

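Run:
```python
from h import *
plan([(.4601,.0086,.16,186.5),(.4601,.0086,.015,186.5)])
```

```text
6 rows: [7.3, -1.5, 40.4, -0.1, 0.0, -3.2, 7.3, -1.1, 40.4, -0.1, 0.0, -3.2, 0.0, 0.0, 36.3, 0.0, 0.0, 0.0, 0.1, 0.0, 36.2, 0.0, 0.0, 0.0, 0.0, 0.0, 36.3, 0.0, 0.0, 0.0, 0.0, 0.0, 36.2, 0.0, 0.0, 0.0]
```

Emit:
servo_tool:
  commands: [7.3,-1.5,40,-0.1,0,-3.2,7.3,-1,40,-0.1,0,-3.2,0,0,36,0,0,0,0,0,36,0,0,0,0,0,36,0,0,0,0,0,36,0,0,0,0,0,0,0,0,0]

```text
time_s: 12.1
tool_pos: [0.456, 0.0082, 0.0132]
tool_rot: [-179.8, -0.5, -173.5]
force: [-0.1, -0.7, -0.3]
grip_width: 0.0872
```

Run:
```python
from h import *
np.set_printoptions(precision=4,suppress=True,linewidth=180)
o=monitor.get_obs();print(o['tool_pos'],o['tool_rot'],o['qpos'],o['force'])
im,d=read_camera('wrist');save('w9',im)
im,d=read_camera('scene');save('s9',cv2.resize(im[170:290,240:370],None,fx=5,fy=5,interpolation=cv2.INTER_CUBIC))
w=cloud('scene',d);t=o['tool_pos']
m=(abs(w[...,0]-t[0])<.02)&(abs(w[...,1]-t[1])<.07)&(abs(w[...,1]-t[1])>.025)&(w[...,2]>.008)&(w[...,2]<.08)
P=w[m]
for z in np.arange(.01,.08,.005):
    s=P[(P[:,2]>=z)&(P[:,2]<z+.005)]
    if len(s): print(round(z,3),len(s),s.min(0)[:2]-t[:2],s.max(0)[:2]-t[:2])
```

```text
[0.456  0.0082 0.0132] [-179.8284   -0.478  -173.4777] [-48.8977   7.3611  47.0241 122.526   -6.4725  53.0826  98.3541] [-0.0856 -0.7121 -0.2684]
0.035 15 [-0.0149 -0.0445] [0.0157 0.0545]
0.04 24 [-0.015  -0.0436] [0.0156 0.0549]
0.045 22 [-0.0148 -0.0437] [0.0158 0.0547]
0.05 22 [-0.015 -0.045] [0.0161 0.0549]
0.055 12 [-0.0137 -0.0483] [0.0156 0.0538]
0.06 6 [-0.0032 -0.0523] [-0.002  -0.0441]
0.065 3 [-0.0027 -0.0534] [-0.0023 -0.0442]
0.07 2 [-0.0032 -0.0523] [-0.003  -0.0516]
```

View pics/s9.png

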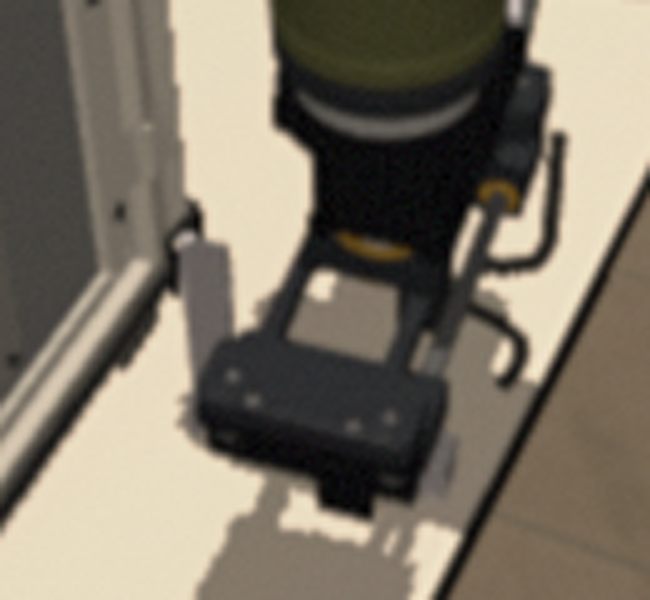

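Emit:
servo_tool:
  commands: [-2,0,10,0,0,0,-2,0,8,0,0,0,0,0,5,0,0,0,0,0,2,0,0,0,0,0,0,0,0,0]

```text
time_s: 12.7
tool_pos: [0.464, 0.0098, -0.0082]
tool_rot: [180.0, 0.0, -173.4]
force: [-0.2, 0.0, 0.5]
grip_width: 0.0868
```

Emit:
servo_tool:
  commands: [1,0,3,0,0,0,1,0,3,0,0,0,0,0,1,0,0,0,0,0,0,0,0,0]

```text
time_s: 13.1
tool_pos: [0.462, 0.0096, -0.0152]
tool_rot: [180.0, 0.0, -173.4]
force: [0.1, -0.7, 0.5]
grip_width: 0.0872
```

Run:
```python
from h import *
np.set_printoptions(precision=4,suppress=True,linewidth=180)
o=monitor.get_obs();print(o['tool_pos'],o['tool_rot'],o['force'])
im,d=read_camera('scene')
w=cloud('scene',d);t=o['tool_pos']
m=(abs(w[...,0]-t[0])<.02)&(abs(w[...,1]-t[1])<.07)&(abs(w[...,1]-t[1])>.025)&(w[...,2]>.004)&(w[...,2]<.08)
P=w[m]
for z in np.arange(.004,.04,.003):
    s=P[(P[:,2]>=z)&(P[:,2]<z+.003)]
    if len(s): print(round(z,3),len(s),s.min(0)[:2]-t[:2],s.max(0)[:2]-t[:2])
```

```text
[ 0.462   0.0096 -0.0152] [ 179.9989    0.0231 -173.408 ] [ 0.0929 -0.6621  0.4728]
0.004 7 [-0.0173 -0.0443] [0.0021 0.0539]
0.007 8 [-0.0158 -0.0442] [0.0041 0.0544]
0.01 15 [-0.0175 -0.0438] [0.013  0.0544]
0.013 18 [-0.017  -0.0477] [0.0141 0.0539]
0.016 15 [-0.014  -0.0478] [0.0136 0.0546]
0.019 10 [-0.0162 -0.0474] [0.0089 0.0544]
0.022 5 [-0.006  -0.0487] [ 0.0129 -0.0404]
0.025 1 [-0.0044 -0.0471] [-0.0044 -0.0471]
0.028 3 [-0.0062 -0.049 ] [-0.0049 -0.0456]
0.031 2 [-0.0054 -0.0495] [-0.0047 -0.0459]
0.034 1 [-0.0056 -0.0487] [-0.0056 -0.0487]
0.037 1 [-0.0048 -0.0557] [-0.0048 -0.0557]
```

Emit:
servo_tool:
  commands: [0,0,0,0,0,0,0,0,0,0,0,0,0,0,0,0,0,0,0,0,0,0,0,0,0,0,0,0,0,0,0,0,0,0,0,0,0,0,0,0,0,0,0,0,0,0,0,0,0,0,0,0,0,0,0,0,0,0,0,0]
  jaw: 0
  newtons: 55

```text
time_s: 14.15
tool_pos: [0.4623, 0.0095, -0.015]
tool_rot: [-180.0, 0.0, -173.4]
force: [-0.7, -0.6, -0.0]
grip_width: 0.0175
```

Emit:
servo_tool:
  commands: [0,0,-3,0,0,0,0,0,-6,0,0,0,0,0,-12,0,0,0,0,0,-25,0,0,0,0,0,-35,0,0,0,0,0,-35,0,0,0,0,0,-30,0,0,0,0,0,0,0,0,0]

```text
time_s: 14.95
tool_pos: [0.4655, 0.0099, 0.1357]
tool_rot: [179.8, 0.5, -173.4]
force: [0.8, -0.1, -1.6]
grip_width: 0.0173
```

Run:
```python
from h import *
np.set_printoptions(precision=4,suppress=True,linewidth=180)
o=monitor.get_obs();print(o['tool_pos'],o['tool_rot'],o['qpos'],o['force'],o['grip_width'])
im,d=read_camera('scene');save('s10',cv2.resize(im[100:290,220:390],None,fx=3.5,fy=3.1,interpolation=cv2.INTER_CUBIC))
F=np.r_[.549,-.364]
G=lambda x,y,z:(*(F+x/1000*X+y/1000*Y),z/1000,194.0)
print(G(-66,0,0))
plan([G(-66,0,130)],step=40)
```

```text
[0.4655 0.0099 0.1357] [ 179.8275    0.5439 -173.4379] [-52.3236  -4.9334  46.5564 115.094    3.6732  67.8014  89.3332] [ 0.7855 -0.0807 -1.6216] 0.01731275851732937
(np.float64(0.4849604820657843), np.float64(-0.37996684510957807), 0.0, 194.0)
10 rows: [2.4, -39.0, 0.2, 0.0, 0.0, -0.7, 2.8, -38.9, 0.3, 0.0, 0.0, -0.7, 3.3, -38.9, 0.2, 0.0, 0.0, -0.7, 3.8, -38.9, 0.2, 0.0, 0.0, -0.7, 4.3, -38.8, 0.2, 0.0, 0.0, -0.7, 4.8, -38.8, 0.3, 0.0, 0.0, -0.7, 5.2, -38.7, 0.2, 0.0, 0.0, -0.7, 5.7, -38.6, 0.2, 0.0, 0.0, -0.7, 6.1, -38.5, 0.2, 0.0, 0.0, -0.7, 6.7, -38.5, 0.3, 0.0, 0.0, -0.7]
```

View pics/s10.png

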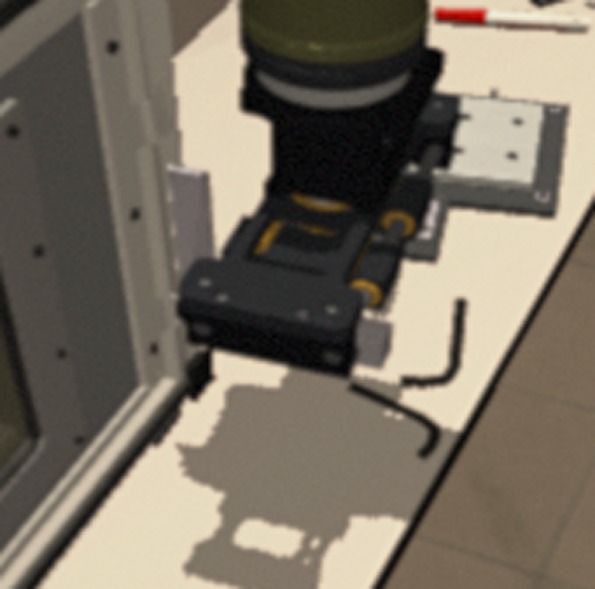

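Emit:
servo_tool:
  commands: [2,-20,0,0,0,-0.7,2.8,-39,0.3,0,0,-0.7,3.3,-39,0.2,0,0,-0.7,3.8,-39,0.2,0,0,-0.7,4.3,-39,0.2,0,0,-0.7,4.8,-39,0.3,0,0,-0.7,5.2,-39,0.2,0,0,-0.7,5.7,-39,0.2,0,0,-0.7,6,-38,0.2,0,0,-0.7,6,-38,0.3,0,0,-0.7]

```text
time_s: 16.0
tool_pos: [0.4811, -0.3624, 0.1265]
tool_rot: [179.9, -0.2, -166.4]
force: [0.4, -0.5, -1.0]
grip_width: 0.0171
```

Emit:
servo_tool:
  commands: [0.6,-20,0,0,0,-0.7,0,0,0,0,0,0,0,0,0,0,0,0]

```text
time_s: 16.3
tool_pos: [0.4849, -0.3811, 0.1274]
tool_rot: [179.9, -0.1, -165.8]
force: [0.3, 1.2, -1.7]
grip_width: 0.0175
```

Run:
```python
from h import *
np.set_printoptions(precision=4,suppress=True,linewidth=180)
o=monitor.get_obs();print(o['tool_pos'],o['tool_rot'],o['qpos'],o['force'],o['grip_width'])
for n in('scene','top','wrist'):
    im,d=read_camera(n);save(n[0]+'11',im);np.savez(n[0]+'11.npz',im=im,d=d,tp=o['tool_pos'],tr=o['tool_rot'])
F=np.r_[.549,-.364]
G=lambda x,y,z:(*(F+x/1000*X+y/1000*Y),z/1000,194.0)
plan([G(-66,0,130)],step=40)
im=cv2.imread('pics/t11.png');cv2.imwrite('pics/t11c.png',cv2.resize(im[120:240,330:470],None,fx=5,fy=5,interpolation=cv2.INTER_CUBIC))
im=cv2.imread('pics/s11.png');cv2.imwrite('pics/s11c.png',cv2.resize(im[60:200,280:420],None,fx=5,fy=4,interpolation=cv2.INTER_CUBIC))
```

```text
[ 0.4849 -0.3811  0.1274] [ 179.8737   -0.0581 -165.8396] [ -3.7991  22.5369  49.8221  94.9594 -18.0497  71.1008 153.9947] [ 0.2596  1.1724 -1.6627] 0.01752472040329287
1 rows: [1.8, -0.3, -1.8, 0.1, 0.0, 0.4]
```

View pics/t11c.png

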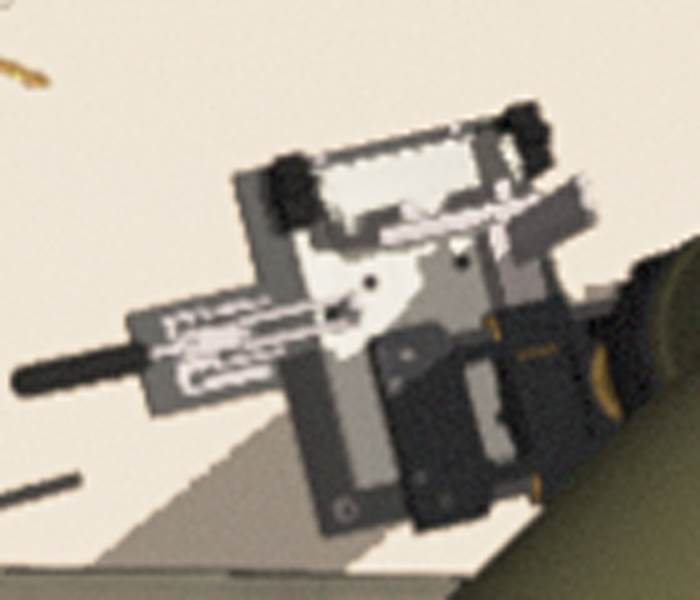

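View pics/s11c.png

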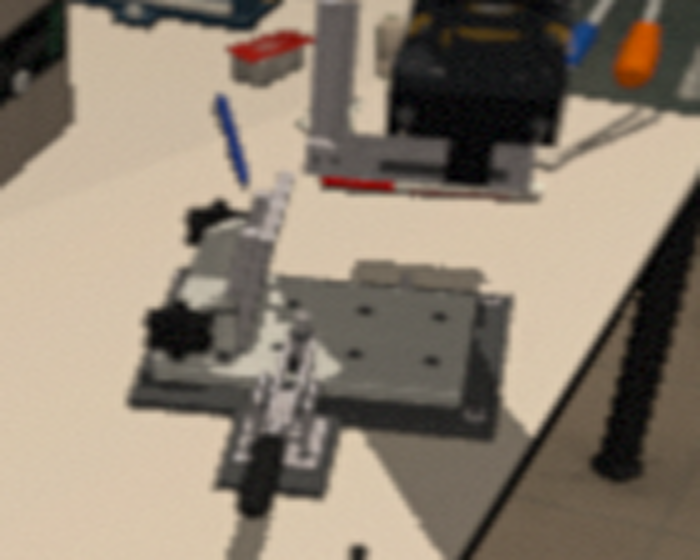

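View pics/w11.png

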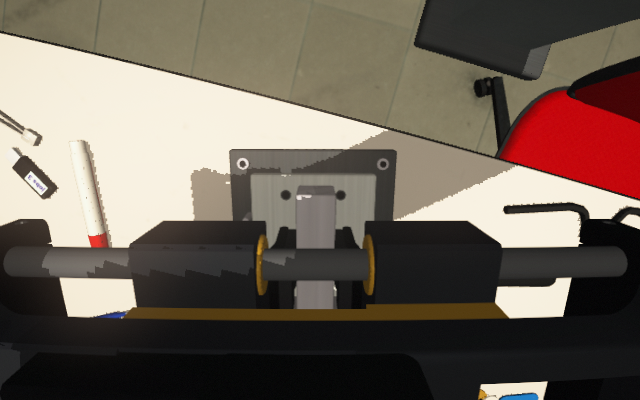

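Run:
```python
from h import *
np.set_printoptions(precision=3,suppress=True,linewidth=180)
for p in [(290,228),(302,202),(308,211),(346,214),(320,222),(298,130),(338,128),(292,166),(480,138),(520,118)]: print(p,pix2plane('top',*p,0))
im=np.load('top0im.npy').astype(int)
m=(im.mean(2)<150)
from h import *
# occupancy grid of dark pixels on table in area
for x in np.arange(.62,.40,-.02):
    row=''
    for y in np.arange(.06,-.26,-.02):
        ci=camera_info('top');c=np.array(ci['R'])@np.r_[x,y,0]+np.array(ci['t'])
        u,v=cv2.projectPoints(c.reshape(1,3),np.zeros(3),np.zeros(3),np.array(ci['camera_matrix']),np.array([ci['k1'],0,0,0.]))[0].ravel().astype(int)
        row+='#' if m[v-4:v+5,u-4:u+5].any() else '.'
    print(round(x,2),row)
```

```text
(290, 228) [ 0.427 -0.06   0.   ]
(302, 202) [ 0.492 -0.088  0.   ]
(308, 211) [ 0.47  -0.103  0.   ]
(346, 214) [ 0.465 -0.198  0.   ]
(320, 222) [ 0.443 -0.134  0.   ]
(298, 130) [ 0.677 -0.072  0.   ]
(338, 128) [ 0.685 -0.175  0.   ]
(292, 166) [ 0.583 -0.06   0.   ]
(480, 138) [ 0.671 -0.546  0.   ]
(520, 118) [ 0.73  -0.659  0.   ]
0.62 #######.........
0.6 #######.........
0.58 #######.........
0.56 .##............#
0.54 .###..........##
0.52 ..##..........##
0.5 ...#...##.....##
0.48 ...#...##.......
0.46 ...#...###.###..
0.44 ...#.########...
0.42 ################
```

Run:
```python
from h import *
plan([(.515,-.28,.135,190),(.556,-.1405,.13,190),(.556,-.1405,.01,190)],step=38)
```

```text
10 rows: [-17.4, 29.7, -2.2, 0.0, 0.0, 1.5, -16.6, 30.1, -2.3, 0.0, 0.0, 1.5, -15.8, 30.6, -2.2, 0.0, 0.0, 1.5, -16.1, 32.6, 1.3, 0.0, 0.0, 0.0, -16.1, 32.6, 1.3, 0.0, 0.0, 0.0, -16.1, 32.6, 1.3, 0.0, 0.0, 0.0, -16.0, 32.5, 1.3, 0.0, 0.0, 0.0, 0.0, 0.0, 30.0, 0.0, 0.0, 0.0, 0.0, -0.1, 30.0, 0.0, 0.0, 0.0, 0.0, 0.0, 30.0, 0.0, 0.0, 0.0]
1 rows: [0.0, 0.0, 30.0, 0.0, 0.0, 0.0]
```

Emit:
servo_tool:
  commands: [-17,30,-2,0,0,1.5,-17,30,-2,0,0,1.5,-16,31,-2,0,0,1.5,-16,32.5,1,0,0,0,-16,32.5,1,0,0,0,-16,32.5,1,0,0,0,-16,32.5,1,0,0,0,0,0,0,0,0,0]

```text
time_s: 17.25
tool_pos: [0.5558, -0.1341, 0.1297]
tool_rot: [179.8, -0.1, -169.5]
force: [0.9, 0.9, -2.6]
grip_width: 0.0175
```

Run:
```python
from h import *
np.set_printoptions(precision=4,suppress=True,linewidth=180)
o=monitor.get_obs();print(o['tool_pos'],o['tool_rot'],o['qpos'],o['force'],o['grip_width'])
im,d=read_camera('scene');save('s12',cv2.resize(im[60:240,240:400],None,fx=4,fy=3.2,interpolation=cv2.INTER_CUBIC))
plan([(.556,-.1405,.01,190)],step=38)
```

```text
[ 0.5558 -0.1341  0.1297] [ 179.7671   -0.1465 -169.5414] [-29.6136  14.9809  47.3049 101.114  -11.8721  69.2562 121.4654] [ 0.9302  0.8513 -2.5816] 0.017539724665755308
4 rows: [0.1, -0.8, 30.0, 0.0, 0.0, 0.1, 0.2, -0.9, 30.1, 0.0, 0.0, 0.1, 0.1, -0.8, 30.0, 0.0, 0.0, 0.1, 0.1, -0.9, 30.1, 0.0, 0.0, 0.1]
```

View pics/s12.png

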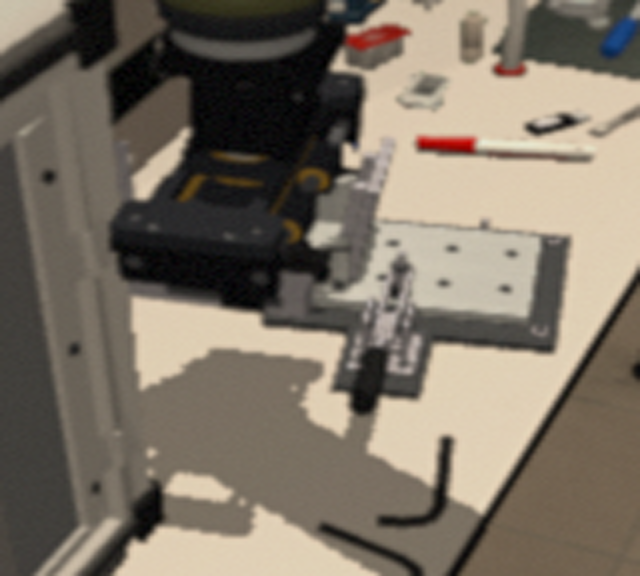

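Emit:
servo_tool:
  commands: [1,-6,5,0,0,0,1,-6,30,0,0,0,0,0,35,0,0,0,0,0,35,0,0,0,0,0,18,0,0,0,0,0,10,0,0,0,0,0,4,0,0,0,0,0,0,0,0,0]

```text
time_s: 18.1
tool_pos: [0.5564, -0.1554, -0.0057]
tool_rot: [-180.0, 0.1, -170.3]
force: [0.6, -0.2, -2.1]
grip_width: 0.0176
```

Emit:
servo_tool:
  commands: [0,0,5,0,0,0,0,0,3,0,0,0,0,0,1,0,0,0,0,0,0.7,0,0,0,0,0,0,0,0,0]

```text
time_s: 18.6
tool_pos: [0.5563, -0.1543, -0.015]
tool_rot: [180.0, 0.1, -170.2]
force: [-3.1, 0.8, 5.9]
grip_width: 0.0178
```

Emit:
servo_tool:
  commands: [0,0,0,0,0,0,0,0,0,0,0,0,0,0,0,0,0,0,0,0,0,0,0,0,0,0,0,0,0,0,0,0,-10,0,0,0,0,0,-30,0,0,0,0,0,-40,0,0,0,0,0,-40,0,0,0,0,0,-30,0,0,0]
  jaw: 87

```text
time_s: 19.6
tool_pos: [0.5568, -0.1552, 0.1375]
tool_rot: [-180.0, 0.2, -170.3]
force: [0.4, 0.2, 0.7]
grip_width: 0.085
```

Emit:
servo_tool:
  commands: [0,0,0,0,0,8.2,0,0,0,0,0,8.2,0,0,0,0,0,8.2,0,0,0,0,0,8.2,0,0,0,0,0,8.2,0,0,0,0,0,8.2,0,0,0,0,0,8.2,0,0,0,0,0,8.2,0,0,0,0,0,8.2,0,0,0,0,0,8.2]

```text
time_s: 20.6
tool_pos: [0.5561, -0.1546, 0.1349]
tool_rot: [179.9, -0.0, 107.4]
force: [0.2, 0.7, 0.9]
grip_width: 0.0869
```

Run:
```python
from h import *
np.set_printoptions(precision=4,suppress=True,linewidth=180)
o=monitor.get_obs();print(o['tool_pos'],o['tool_rot'],o['qpos'],o['force'],o['grip_width'])
im,d=read_camera('scene');save('s13',cv2.resize(im[60:240,240:400],None,fx=4,fy=3.2,interpolation=cv2.INTER_CUBIC))
```

```text
[ 0.5561 -0.1546  0.1349] [179.9131  -0.002  107.4379] [-39.413   20.4016  63.6285 100.5893 -19.3481  71.0097  46.6447] [0.1723 0.7178 0.8926] 0.08692173533500558
```

View pics/s13.png

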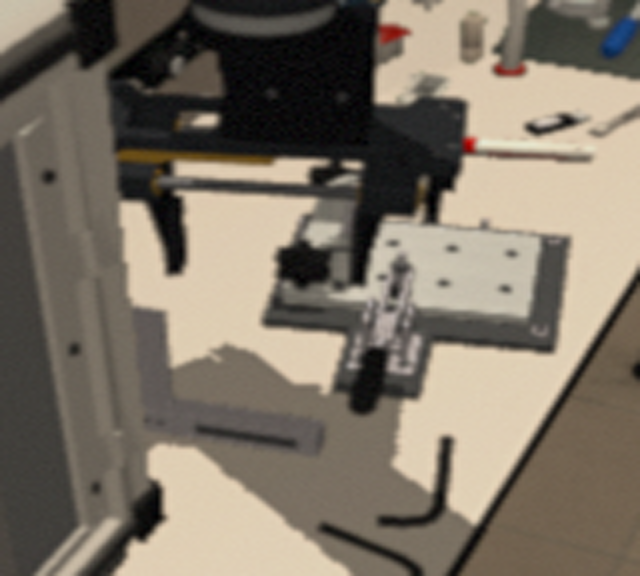

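Emit:
servo_tool:
  commands: [0,0,0,0,0,8,0,0,0,0,0,8,0,0,0,0,0,4,0,0,0,0,0,0]

```text
time_s: 21.05
tool_pos: [0.5561, -0.1545, 0.1346]
tool_rot: [179.9, -0.0, 87.9]
force: [0.3, -0.4, -0.4]
grip_width: 0.0872
```

Run:
```python
from h import *
np.set_printoptions(precision=2,suppress=True,linewidth=180)
o=monitor.get_obs();print(o['tool_pos'],o['tool_rot'],o['qpos'],o['joint_velocities'])
```

```text
[ 0.56 -0.15  0.13] [179.95  -0.01  87.91] [-41.39  22.03  66.8  100.64 -21.35  71.51  28.75] [ 0.3  -0.19 -0.38  0.09  0.25 -0.09  3.07]
```

Run:
```python
from h import *
pol=lambda r,t,z,y:(r*np.cos(np.radians(t)),r*np.sin(np.radians(t)),z,y)
plan([pol(.60,-20,.2,83)]+[pol(.62,t,.25,t+103) for t in (-35,-50,-65,-75)],step=45)
```

```text
10 rows: [-25.2, 4.8, -32.7, 0.0, 0.0, 2.5, -24.9, 5.9, -32.7, 0.0, 0.0, 2.5, -39.0, -9.2, -12.5, 0.0, 0.0, 3.7, -39.6, -6.7, -12.5, 0.0, 0.0, 3.7, -39.9, -4.1, -12.6, 0.0, 0.0, 3.7, -40.1, -1.5, -12.5, 0.0, 0.0, 3.7, -37.9, -14.3, 0.0, 0.0, 0.0, 3.8, -38.7, -11.7, 0.0, 0.0, 0.0, 3.8, -39.4, -9.1, -0.1, 0.0, 0.0, 3.8, -40.0, -6.5, 0.0, 0.0, 0.0, 3.8]
7 rows: [-37.9, -14.1, 0.0, 0.0, 0.0, 3.7, -38.8, -11.6, -0.1, 0.0, 0.0, 3.7, -39.4, -9.1, 0.0, 0.0, 0.0, 3.7, -39.9, -6.6, 0.0, 0.0, 0.0, 3.7, -34.2, -11.2, 0.0, 0.0, 0.0, 3.4, -34.9, -9.1, -0.1, 0.0, 0.0, 3.4, -35.3, -7.1, 0.0, 0.0, 0.0, 3.4]
```

Emit:
servo_tool:
  commands: [-25,5,-33,0,0,2.5,-25,6,-33,0,0,2.5,-39,-9,-12.5,0,0,3.7,-39.6,-6.7,-12.5,0,0,3.7,-40,-4,-12.5,0,0,3.7,-40,-1.5,-12.5,0,0,3.7,-38,-14,0,0,0,3.8,-38.7,-11.7,0,0,0,3.8,-39.4,-9,0,0,0,3.8,-40,-6.5,0,0,0,3.8]

```text
time_s: 22.05
tool_pos: [0.3975, -0.4759, 0.2505]
tool_rot: [179.9, -0.1, 52.9]
force: [1.4, -0.1, 0.2]
grip_width: 0.0873
```

Run:
```python
from h import *
np.set_printoptions(precision=2,suppress=True,linewidth=180)
o=monitor.get_obs();print(o['tool_pos'],o['tool_rot'],o['qpos'],o['force'])
```

```text
[ 0.4  -0.48  0.25] [179.94  -0.06  52.86] [ -2.8   24.35  68.32  85.27 -22.68  85.57  28.31] [ 1.38 -0.06  0.17]
```

Run:
```python
from h import *
pol=lambda r,t,z,y:(r*np.cos(np.radians(t)),r*np.sin(np.radians(t)),z,y)
plan([pol(.50,-42,.29,53),pol(.46,-30,.30,45),pol(.455,-15,.30,35),pol(.46,-8,.30,30)],step=40)
```

```text
10 rows: [24.3, -26.5, -9.9, 0.0, 0.0, 0.0, 24.2, -26.5, -9.9, 0.0, 0.0, 0.0, 24.3, -26.5, -9.8, 0.0, 0.0, 0.0, 24.3, -26.5, -9.9, 0.0, 0.0, 0.0, 33.2, -13.9, -3.3, 0.0, 0.0, 2.6, 32.5, -15.4, -3.3, 0.0, 0.0, 2.6, 31.7, -16.9, -3.4, 0.0, 0.0, 2.6, 36.2, -16.7, 0.0, 0.0, 0.0, 3.4, 35.1, -18.8, 0.1, 0.0, 0.0, 3.4, 33.9, -20.9, 0.0, 0.0, 0.0, 3.4]
2 rows: [22.0, -17.5, 0.0, 0.0, 0.0, 2.4, 21.2, -18.4, 0.0, 0.0, 0.0, 2.4]
```

Emit:
servo_tool:
  commands: [24,-26.5,-10,0,0,0,24,-26.5,-10,0,0,0,24,-26.5,-10,0,0,0,24,-26.5,-10,0,0,0]

```text
time_s: 22.45
tool_pos: [0.3714, -0.3348, 0.2896]
tool_rot: [-180.0, 0.1, 52.9]
force: [1.3, 1.4, 0.4]
grip_width: 0.087
```

Run:
```python
from h import *
np.set_printoptions(precision=2,suppress=True,linewidth=180)
o=monitor.get_obs();print(o['tool_pos'],o['tool_rot'],o['qpos'],o['force'])
```

```text
[ 0.37 -0.33  0.29] [-179.98    0.08   52.85] [-31.94  -9.39  64.77  97.42   8.58  86.68  -5.12] [1.3  1.45 0.38]
```

Run:
```python
from h import *
pol=lambda r,t,z,y:(r*np.cos(np.radians(t)),r*np.sin(np.radians(t)),z,y)
plan([pol(.495,-28,.29,43),pol(.495,-14,.28,30)],step=33)
```

```text
8 rows: [30.3, -2.4, -0.1, 0.0, 0.0, 2.5, 30.2, -3.7, -0.2, 0.0, 0.0, 2.5, 30.0, -5.0, -0.1, 0.0, 0.0, 2.5, 29.7, -6.3, -0.2, 0.0, 0.0, 2.5, 27.1, -13.3, 2.5, 0.0, 0.0, 3.2, 26.3, -14.8, 2.4, 0.0, 0.0, 3.2, 25.4, -16.2, 2.5, 0.0, 0.0, 3.2, 24.5, -17.6, 2.5, 0.0, 0.0, 3.2]
```

Emit:
servo_tool:
  commands: [30,-2.4,0,0,0,2.5,30,-3.7,0,0,0,2.5,30,-5,0,0,0,2.5,30,-6.3,0,0,0,2.5]

```text
time_s: 22.85
tool_pos: [0.4384, -0.2319, 0.2907]
tool_rot: [180.0, -0.2, 42.9]
force: [-0.4, 0.4, 0.3]
grip_width: 0.0872
```

Run:
```python
from h import *
np.set_printoptions(precision=2,suppress=True,linewidth=180)
o=monitor.get_obs();print(o['tool_pos'],o['tool_rot'],o['qpos'],o['force'])
```

```text
[ 0.44 -0.23  0.29] [179.96  -0.19  42.89] [-33.88  -7.1   54.69  97.72   5.65  86.29 -26.85] [-0.43  0.44  0.3 ]
```

Emit:
servo_tool:
  commands: [27,-13,2.5,0,0,3.2,26.3,-15,2.5,0,0,3.2,25.4,-16,2.5,0,0,3.2,24.5,-17.6,2.5,0,0,3.2]

```text
time_s: 23.25
tool_pos: [0.4818, -0.1198, 0.2804]
tool_rot: [180.0, -0.1, 30.0]
force: [1.1, -0.7, 0.2]
grip_width: 0.0871
```

Run:
```python
from h import *
np.set_printoptions(precision=2,suppress=True,linewidth=180)
o=monitor.get_obs();print(o['tool_pos'],o['tool_rot'],o['qpos'],o['force'])
for n in('top','scene'):
    im,d=read_camera(n);save(n[0]+'14',im);np.savez(n[0]+'14.npz',im=im,d=d)
im,d=read_camera('scene')
plan([(.556,-.155,.20,20),(.556,-.155,.12,10)],step=33)
for n in('top','scene'):
    w=cloud(n,np.load(n[0]+'14.npz')['d'])
    m=(abs(w[...,0]-.58)<.075)&(abs(w[...,1]+.15)<.05)&(w[...,2]>.016)&(w[...,2]<.028)
    P=w[m][:,:2];print(n,len(P))
    if len(P)>20: print(cv2.minAreaRect(P.astype(np.float32)),P.min(0),P.max(0))
```

```text
[ 0.48 -0.12  0.28] [179.99  -0.1   30.03] [-37.57  -5.08  46.06  98.52   3.62  84.94 -51.91] [ 1.07 -0.72  0.16]
7 rows: [11.4, 17.2, 20.0, 0.0, 0.0, 2.6, 12.1, 16.7, 20.0, 0.0, 0.0, 2.6, 12.9, 16.1, 20.0, 0.0, 0.0, 2.6, 13.6, 15.5, 19.9, 0.0, 0.0, 2.6, 0.0, 0.0, 26.7, 0.0, 0.0, 3.3, 0.0, 0.0, 26.7, 0.0, 0.0, 3.3, 0.0, 0.0, 26.6, 0.0, 0.0, 3.3]
top 0
scene 306
((0.5782905220985413, -0.14890912175178528), (0.10925775021314621, 0.021616244688630104), 9.067037582397461) [ 0.52 -0.17] [ 0.63 -0.13]
```

View pics/t14.png

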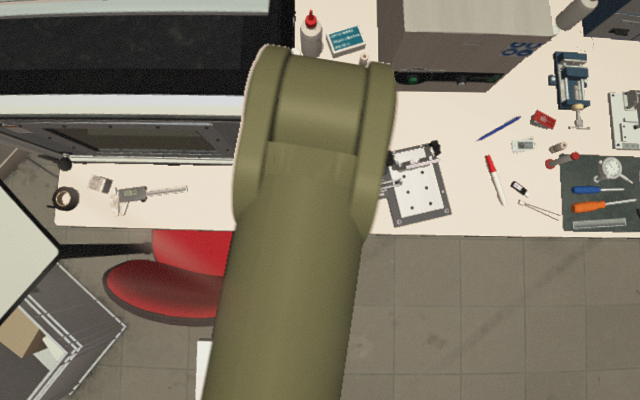

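Emit:
servo_tool:
  commands: [11.4,17,20,0,0,2.6,12,17,20,0,0,2.6,13,16,20,0,0,2.6,13.6,15.5,20,0,0,2.6,0,0,27,0,0,3.3,0,0,27,0,0,3.3,0,0,27,0,0,3.3,0,0,0,0,0,0]

```text
time_s: 24.2
tool_pos: [0.5524, -0.158, 0.1162]
tool_rot: [-179.9, 0.3, 9.7]
force: [0.2, 1.3, -1.2]
grip_width: 0.0868
```

Run:
```python
from h import *
np.set_printoptions(precision=3,suppress=True,linewidth=180)
o=monitor.get_obs();print(o['tool_pos'],o['tool_rot'],o['qpos'],o['force'])
im,d=read_camera('wrist');save('w15',im)
plan([(.5555,-.1545,.12,9.8),(.5555,-.1545,.015,9.8)],step=35)
w=cloud('wrist',d,o)
m=(abs(w[...,0]-.58)<.075)&(abs(w[...,1]+.15)<.05)&(w[...,2]>.016)&(w[...,2]<.028)
P=w[m][:,:2];print(cv2.minAreaRect(P.astype(np.float32)),len(P))
m=(abs(w[...,0]-.6)<.075)&(abs(w[...,1]+.15)<.05)&(w[...,2]>.05)&(w[...,2]<.12)
P=w[m];print('blade',len(P),P.min(0),P.max(0))
```

```text
[ 0.552 -0.158  0.116] [-179.931    0.321    9.706] [-30.473  17.549  51.836 101.589 -14.671  68.336 -54.668] [ 0.186  1.292 -1.248]
4 rows: [2.1, -3.5, -1.6, 0.0, 0.1, 0.0, 0.0, 0.0, 35.0, 0.0, 0.0, 0.0, 0.1, 0.0, 35.0, 0.0, 0.0, 0.0, 0.0, 0.0, 35.0, 0.0, 0.0, 0.0]
((0.5791025757789612, -0.14947965741157532), (0.10986901074647903, 0.017797714099287987), 9.196773529052734) 2651
blade 254 [ 0.613 -0.145  0.053] [ 0.633 -0.139  0.112]
```

View pics/w15.png

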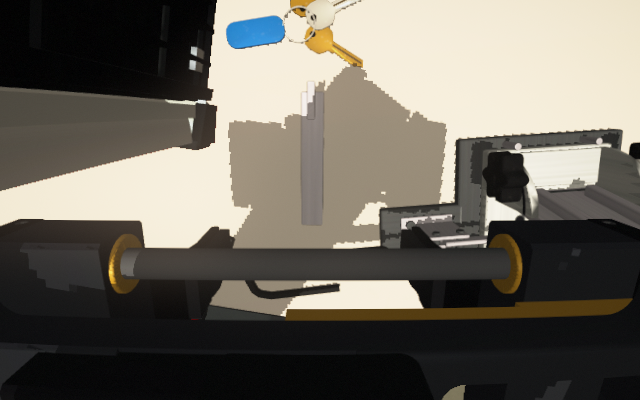

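Emit:
servo_tool:
  commands: [2,-2,35,0,0,0,0,0,35,0,0,0,0,0,30,0,0,0,0,0,10,0,0,0,0,0,0,0,0,0,0,0,0,0,0,0]

```text
time_s: 24.85
tool_pos: [0.5588, -0.1557, 0.0112]
tool_rot: [180.0, -0.2, 9.7]
force: [-0.5, -0.2, 0.3]
grip_width: 0.0869
```

Emit:
servo_tool:
  commands: [-3,-2,12,0,0,0,0,0,8,0,0,0,0,0,4,0,0,0,0,0,2,0,0,0,0,0,0,0,0,0]

```text
time_s: 25.35
tool_pos: [0.5537, -0.1535, -0.0173]
tool_rot: [-180.0, -0.0, 9.7]
force: [0.2, -0.2, 0.6]
grip_width: 0.0871
```

Emit:
servo_tool:
  commands: [0,0,-2,0,0,0,0,0,0,0,0,0,0,0,0,0,0,0,0,0,0,0,0,0,0,0,0,0,0,0,0,0,0,0,0,0,0,0,0,0,0,0,0,0,0,0,0,0,0,0,0,0,0,0,0,0,0,0,0,0]
  jaw: 0
  newtons: 58

```text
time_s: 26.35
tool_pos: [0.5539, -0.1536, -0.015]
tool_rot: [-180.0, -0.0, 9.7]
force: [-0.2, -0.5, -0.4]
grip_width: 0.0176
```

Run:
```python
from h import *
np.set_printoptions(precision=4,suppress=True,linewidth=180)
o=monitor.get_obs();print(o['tool_pos'],o['tool_rot'],o['qpos'],o['force'],o['grip_width'])
im,d=read_camera('wrist');save('w16',im)
w=cloud('wrist',d,o)
m=(abs(w[...,0]-.58)<.075)&(abs(w[...,1]+.15)<.05)&(w[...,2]>.016)&(w[...,2]<.028)
P=w[m][:,:2];
if len(P): print(cv2.minAreaRect(P.astype(np.float32)),len(P),P[:,0].max())
```

```text
[ 0.5539 -0.1536 -0.015 ] [-179.9952   -0.0311    9.6885] [-25.3977  27.1693  46.3432 107.9147 -23.8144  54.9782 -48.5088] [-0.2101 -0.4804 -0.3753] 0.017601895830283203
((0.5800182819366455, -0.15038898587226868), (0.10785350948572159, 0.03450249135494232), 1.95539128780365) 6993 0.6338716756837133
```

View pics/w16.png

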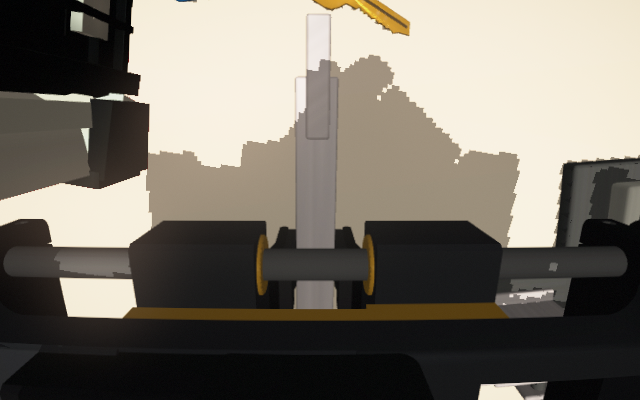

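Emit:
servo_tool:
  commands: [0,0,-4,0,0,0,0,0,-10,0,0,0,0,0,-30,0,0,0,0,0,-36,0,0,0,0,0,-36,0,0,0,0,0,-32,0,0,0,0,0,0,0,0,0]

```text
time_s: 27.1
tool_pos: [0.557, -0.1548, 0.1383]
tool_rot: [179.9, -0.5, 9.7]
force: [0.2, -0.8, -1.8]
grip_width: 0.0178
```

```bash
cat >> h.py <<'E'
F=np.r_[.549,-.364]
G=lambda x,y,z,yaw=14.0:(*(F+x/1000*X+y/1000*Y),z/1000,yaw)
E
python3 - <<'E'
from h import *
np.set_printoptions(precision=3,suppress=True,linewidth=180)
o=monitor.get_obs();print(o['qpos'])
plan([G(-74,0,132)],step=32)
E
```

```text
[-31.925  15.92   52.79  100.486 -13.665  69.745 -55.861]
8 rows: [-14.6, 26.3, 0.7, 0.0, -0.1, -0.5, -14.8, 26.2, 0.7, 0.0, -0.1, -0.5, -15.1, 26.0, 0.8, 0.0, -0.1, -0.5, -15.3, 25.9, 0.7, 0.0, -0.1, -0.5, -15.5, 25.8, 0.8, 0.0, -0.1, -0.5, -15.7, 25.7, 0.8, 0.0, -0.1, -0.5, -15.9, 25.5, 0.9, 0.0, -0.1, -0.5, -16.2, 25.3, 0.9, 0.0, -0.1, -0.5]
```

Emit:
servo_tool:
  commands: [-14.6,26.3,0,0,0,-0.5,-14.8,26,0,0,0,-0.5,-15,26,0,0,0,-0.5,-15.3,26,0,0,0,-0.5,-15.5,26,0,0,0,-0.5,-15.7,25.7,0,0,0,-0.5,-16,25.5,0,0,0,-0.5,-16,25.3,0,0,0,-0.5,0,0,0,0,0,0,0,0,0,0,0,0]

```text
time_s: 28.1
tool_pos: [0.4732, -0.3811, 0.1322]
tool_rot: [-179.9, 0.0, 13.5]
force: [0.1, 0.5, -0.8]
grip_width: 0.0174
```

Run:
```python
from h import *
np.set_printoptions(precision=3,suppress=True,linewidth=180)
o=monitor.get_obs();print(o['tool_pos'],o['tool_rot'],o['qpos'],o['force'])
plan([G(-74,0,60),G(-74,0,20)],step=32)
for n in('wrist','scene'):
    im,d=read_camera(n);save(n[0]+'17',im);np.savez(n[0]+'17.npz',im=im,d=d,tp=o['tool_pos'],tr=o['tool_rot'])
im=cv2.imread('pics/s17.png');cv2.imwrite('pics/s17c.png',cv2.resize(im[40:200,280:420],None,fx=5,fy=3.7,interpolation=cv2.INTER_CUBIC))
```

```text
[ 0.473 -0.381  0.132] [-179.926    0.022   13.549] [ -7.156  22.349  54.558  96.158 -19.086  71.508 -24.9  ] [ 0.105  0.51  -0.774]
5 rows: [1.2, 0.6, 24.1, 0.0, 0.0, -0.2, 1.3, 0.6, 24.0, 0.0, 0.0, -0.2, 1.2, 0.6, 24.1, 0.0, 0.0, -0.2, 0.0, 0.0, 20.0, 0.0, 0.0, 0.1, 0.0, 0.1, 20.0, 0.0, 0.0, 0.1]
```

View pics/w17.png

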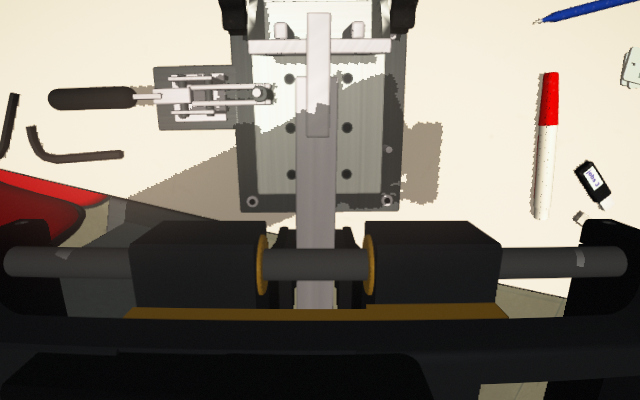

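View pics/s17c.png

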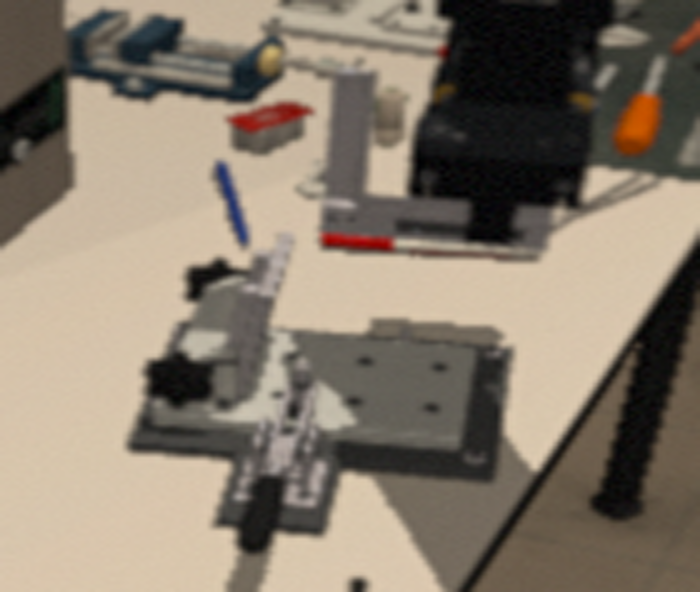

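Run:
```python
from h import *
np.set_printoptions(precision=1,suppress=True,linewidth=180)
f=np.load('w17.npz');o=dict(tool_pos=f['tp'],tool_rot=f['tr']);w=cloud('wrist',f['d'],o)
r=w[...,:2]-F;q=np.dstack([r@X,r@Y,w[...,2]])*1000
# base plate lateral edges
m=(abs(q[...,2]-22)<4)&(q[...,0]>-75)&(q[...,0]<20)
for a in range(-75,20,15):
    s=q[m&(q[...,0]>=a)&(q[...,0]<a+15)]
    if len(s)>10: print('base',a,len(s),np.percentile(s[:,1],[0.5,99.5]),np.median(s[:,2]))
s=q[(abs(q[...,2]-22)<4)&(abs(q[...,1])<45)&(q[...,0]<0)];print('front edge x',np.percentile(s[:,0],[.3,1,2]))
# back plate pts
s=q[(q[...,2]>50)&(q[...,2]<122)&(abs(q[...,1])<39)&(q[...,0]>5)&(q[...,0]<60)]
for a in range(50,122,6):
    t=s[(s[:,2]>=a)&(s[:,2]<a+6)&(abs(s[:,1])>14)]
    if len(t)>3: print('plate z',a,len(t),np.percentile(t[:,0],[5,50,95]))
t=s[(s[:,2]>100)&(abs(s[:,1])>14)];A=np.polyfit(t[:,1],t[:,0],1);print('plate yaw rel',np.degrees(np.arctan(-A[0])))
# square blade top
s=q[(q[...,2]>225)&(q[...,2]<265)&(abs(q[...,1])<25)&(q[...,0]<60)&(q[...,0]>-60)]
print('blade top',len(s),s.min(0),s.max(0),np.median(s,0))
s=q[(abs(q[...,2]-169)<6)&(abs(q[...,1])<25)&(q[...,0]<60)&(q[...,0]>-120)]
print('stock top',len(s),s.min(0),s.max(0)); 
for a in range(-60,20,15):
    t=s[(s[:,0]>=a)&(s[:,0]<a+15)]
    if len(t)>5: print(a,np.percentile(t[:,1],[2,50,98]),np.median(t[:,2]))
tr=(np.array(f['tp'][:2])-F);print('tcp',tr@X*1000,tr@Y*1000)
```

```text
base -75 1380 [-54.3  53.6] 22.258102805492072
base -60 1441 [-54.5  53.7] 22.254017911032278
base -45 1478 [-56.3  53.7] 22.263496769269217
base -30 1555 [-54.3  53.9] 22.271568293165025
base -15 1546 [-54.6  81. ] 22.218240514119998
base 0 1361 [-54.7 102.8] 22.20059763237095
base 15 635 [-54.7  80.2] 22.362036910325706
front edge x [-81.  -80.3 -79.2]
plate z 50 30 [29.6 30.2 44.6]
plate z 56 23 [29.1 29.7 45.1]
plate z 62 21 [28.2 39.4 44.4]
plate z 68 14 [27.9 40.1 42.9]
plate z 74 19 [36.5 39.3 42.6]
plate z 80 10 [36.3 39.4 41.7]
plate z 86 28 [24.4 36.5 40.6]
plate z 92 42 [23.5 32.8 38.5]
plate z 98 32 [22.1 33.3 38.7]
plate z 104 472 [21.8 33.9 38.5]
plate z 110 1239 [21.  24.4 28.5]
plate z 116 185 [21.7 26.1 27.7]
plate yaw rel 0.07658277431597896
blade top 27097 [-60.  -25.  226.4] [  3.1  25.  265. ] [-50.8   0.7 248.5]
stock top 7020 [-105.1  -14.6  163. ] [  2.4  20.2 175. ]
-60 [-5.8  2.7 11.5] 169.27921287051822
-45 [-6.1  2.6 11.2] 169.23075507465887
-30 [-6.5  2.9 10.7] 169.2381077938354
-15 [-6.9  6.5 10.3] 169.1255023064954
0 [-6.8  6.4 10.1] 169.22648371013267
tcp -77.68092008495582 1.7687459301960111
```

Emit:
servo_tool:
  commands: [1,1,30,0,0,-0.3,1,1,30,0,0,-0.3,1,0.5,30,0,0,-0.2,0,0,18,0,0,0,0,0,8,0,0,0,0,0,0,0,0,0,0,0,0,0,0,0]

```text
time_s: 28.9
tool_pos: [0.4788, -0.3828, 0.018]
tool_rot: [179.9, -0.1, 14.5]
force: [0.0, -0.3, -0.2]
grip_width: 0.0176
```

Run:
```python
from h import *
np.set_printoptions(precision=2,suppress=True,linewidth=180)
o=monitor.get_obs();tr=o['tool_pos'][:2]-F;print(o['tool_pos'],o['tool_rot'],o['qpos'],o['force'],'fx',tr@X*1000,tr@Y*1000)
im,d=read_camera('wrist');save('w18',im)
```

```text
[ 0.48 -0.38  0.02] [179.94  -0.11  14.5 ] [ -2.8   30.01  49.56 101.36 -25.95  60.65 -19.48] [ 0.04 -0.32 -0.22] fx -72.68985834030089 -1.2765318966191903
```

View pics/w18.png

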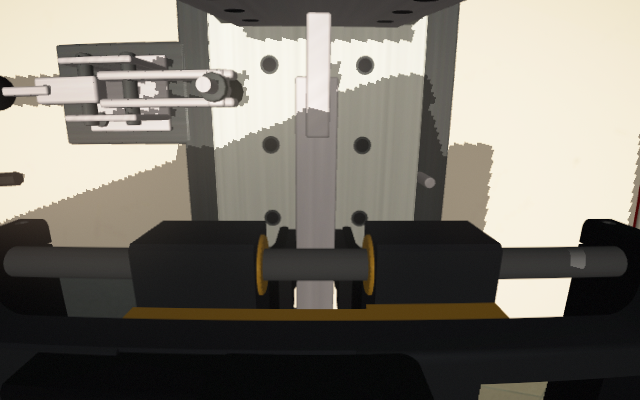

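Emit:
servo_tool:
  commands: [0,0,5,0,0,0.4,0,0,3,0,0,0,0,0,2,0,0,0,0,0,1,0,0,0,0,0,0,0,0,0]

```text
time_s: 29.45
tool_pos: [0.478, -0.3822, 0.007]
tool_rot: [-179.9, -0.1, 14.1]
force: [-2.4, 2.0, 7.3]
grip_width: 0.0174
```

Emit:
servo_tool:
  commands: [3,0,-0.3,0,0,0,4,0,0,0,0,0,4,0,0,0,0,0,4,0,0,0,0,0,4,0,0,0,0,0,0,0,0,0,0,0]

```text
time_s: 30.05
tool_pos: [0.4957, -0.3794, 0.007]
tool_rot: [179.9, 0.0, 14.0]
force: [-4.1, -0.4, 4.8]
grip_width: 0.0169
```

```bash
cat > st.py <<'E'
from h import *
np.set_printoptions(precision=2,suppress=True,linewidth=180)
o=monitor.get_obs();tr=o['tool_pos'][:2]-F;f=o['force'];print(o['time_s'],o['tool_pos']*1000,o['tool_rot'],'fixture x,y',tr@X*1000,tr@Y*1000,'F along X,Y,Z',f[:2]@X,f[:2]@Y,f[2],'M',o['wrist_torque'],o['grip_width'])
E
python3 st.py
```

```text
30.05 [ 495.73 -379.39    7.  ] [179.92   0.03  14.04] fixture x,y -55.41190410336055 -2.0491355294818128 F along X,Y,Z -4.091542209095152 0.6010934112260401 4.776186907688818 M [-0.31  0.99 -0.01] 0.01691850222051005
```

Emit:
servo_tool:
  commands: [3,-0.5,0,0,0,0,3,-0.5,0,0,0,0,2,-0.5,0,0,0,0,1,0,0,0,0,0,0,0,0,0,0,0]

```text
time_s: 30.55
tool_pos: [0.5036, -0.3763, 0.007]
tool_rot: [179.9, 0.1, 14.0]
force: [-5.1, -2.2, 5.3]
grip_width: 0.0172
```

```bash
python3 st.py
```

```text
30.55 [ 503.63 -376.27    6.99] [179.88   0.05  14.  ] fixture x,y -46.996281784066944 -0.931723807797241 F along X,Y,Z -5.42933503912603 -0.900078622037198 5.2977591401963 M [-0.46  1.18 -0.  ] 0.017214034074429993
```

Continue in small steps until the force rises.

Emit:
servo_tool:
  commands: [1,0,0,0,0,0,1,0,0.3,0,0,0,0.5,0,0,0,0,0,0,0,0,0,0,0]

```text
time_s: 30.95
tool_pos: [0.5039, -0.3762, 0.007]
tool_rot: [180.0, 0.2, 13.9]
force: [-9.2, -1.2, 9.6]
grip_width: 0.0176
```

```bash
python3 st.py
```

```text
30.95 [ 503.95 -376.17    6.98] [179.96   0.2   13.94] fixture x,y -46.65861554468575 -0.9071164090674968 F along X,Y,Z -9.177998142390674 1.0730410263990493 9.60448156292973 M [-0.28  2.08 -0.05] 0.01756482614983788
```

Emit:
servo_tool:
  commands: [1,0,0.5,0,0,0,0.5,0,0.5,0,0,0,0,0,0,0,0,0,0,0,0,0,0,0]

```text
time_s: 31.35
tool_pos: [0.5039, -0.3761, 0.0069]
tool_rot: [-180.0, 0.3, 13.9]
force: [-13.5, 1.3, 17.4]
grip_width: 0.0175
```

```bash
python3 st.py;  python3 - <<'E'
from h import *
np.set_printoptions(precision=1,suppress=True,linewidth=180)
o=monitor.get_obs()
for n in('wrist','scene','top'):
    im,d=read_camera(n);save(n[0]+'19',im);np.savez(n[0]+'19.npz',im=im,d=d,tp=o['tool_pos'],tr=o['tool_rot'])
    w=cloud(n,d,o)
    r=w[...,:2]-F;q=np.dstack([r@X,r@Y,w[...,2]])*1000
    print(n)
    s=q[(q[...,2]>30)&(q[...,2]<122)&(abs(q[...,1])<39)&(abs(q[...,1])>6)&(q[...,0]>5)&(q[...,0]<60)]
    for a in range(32,122,8):
        t=s[(s[:,2]>=a)&(s[:,2]<a+8)]
        if len(t)>3: print('plate z',a,len(t),np.percentile(t[:,0],[5,50,95]))
    s=q[(q[...,2]>38)&(q[...,2]<42)&(abs(q[...,1])<4)]
    s=q[(q[...,2]>38)&(q[...,2]<50)&(abs(q[...,1])<10)&(q[...,0]<20)&(q[...,0]>-110)]
    if len(s)>10:
        for a in range(-110,20,10):
            t=s[(s[:,0]>=a)&(s[:,0]<a+10)]
            if len(t)>3: print('stock top',a,len(t),np.median(t[:,2]),np.median(t[:,1]))
    s=q[(q[...,2]>126)&(q[...,2]<140)&(abs(q[...,1])<10)&(q[...,0]<45)&(q[...,0]>0)]
    if len(s)>3: print('blade top',len(s),s.min(0),s.max(0),np.median(s,0))
im=cv2.imread('pics/s19.png');cv2.imwrite('pics/s19c.png',cv2.resize(im[80:180,290:400],None,fx=6,fy=6,interpolation=cv2.INTER_CUBIC))
E
```

```text
31.35 [ 503.9  -376.13    6.91] [-179.96    0.28   13.9 ] fixture x,y -46.691064304464 -0.8561859887546212 F along X,Y,Z -12.817119701195153 4.487863485569257 17.445279736585228 M [0.21 3.1  0.07] 0.017506351527889638
wrist
plate z 32 272 [33.5 33.6 33.8]
plate z 40 1341 [ 7.2 23.3 33.8]
plate z 48 443 [33.4 33.6 33.9]
plate z 56 477 [33.5 33.7 33.9]
plate z 64 571 [33.5 33.7 33.9]
plate z 72 678 [33.4 33.7 33.9]
plate z 80 918 [33.4 33.7 33.9]
plate z 88 1109 [33.4 33.6 33.9]
plate z 96 1408 [33.4 33.6 33.9]
plate z 104 2004 [33.3 33.6 33.9]
plate z 112 13714 [33.6 37.  40.7]
stock top -80 216 44.08344743673693 0.7790548703385143
stock top -70 670 44.11419681833176 0.5248555609461862
stock top -60 158 44.123676821307676 0.28018136775773317
stock top -50 147 44.1110339655364 0.7158512788486799
stock top -40 857 44.22226056188872 0.24419873573173415
stock top -30 853 44.23071284984159 0.6722761619794494
stock top -20 897 44.21494934666936 0.21961068905263506
stock top -10 940 44.16407698335695 0.20214684039973796
stock top 0 767 44.19015670073617 0.18904716068579158
stock top 10 410 4
[... 506 characters left out ...]
11
stock top 0 20 43.54846930076062 2.562550770997043
stock top 10 21 43.28016422331773 1.107822654545838
blade top 22 [ 15.2  -3.9 126.2] [ 33.5   4.2 132.2] [ 24.1   0.7 129.8]
top
plate z 32 20 [ 6.3 27.7 34.2]
plate z 40 32 [ 8.8 20.3 34.3]
plate z 48 10 [33.6 34.1 43.3]
plate z 56 9 [33.9 34.1 44.2]
plate z 64 9 [34.1 34.2 50.8]
plate z 72 11 [33.9 34.  42.3]
plate z 80 17 [33.8 34.2 49.1]
plate z 88 19 [33.8 34.4 49.4]
plate z 96 15 [33.9 34.2 49.8]
plate z 104 39 [33.9 45.5 50.2]
plate z 112 107 [34.2 37.9 41.8]
stock top 0 17 44.15932749347216 5.029730055733986
stock top 10 23 43.77215497122991 2.631284781779148
blade top 24 [ 14.4  -3.1 126.4] [ 34.2   2.  134.8] [ 23.8   0.1 132. ]
```

View pics/w19.png

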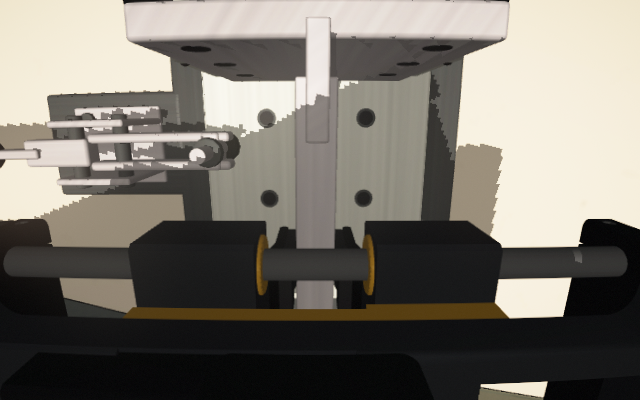

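View pics/s19c.png

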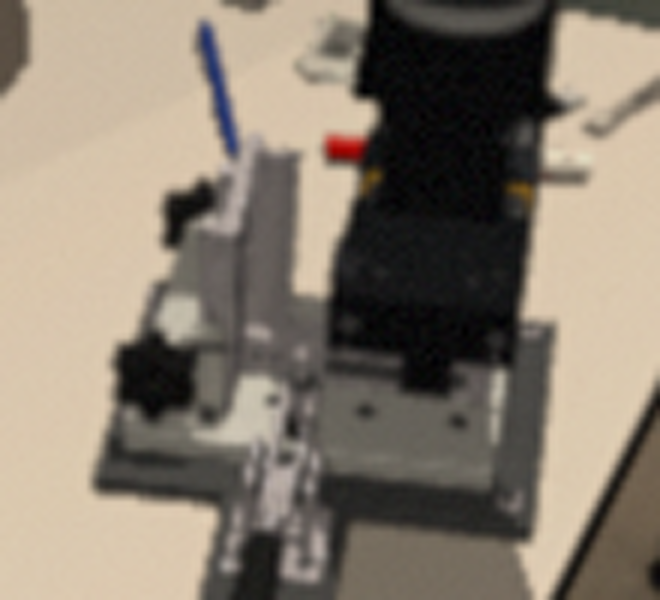

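Emit:
servo_tool:
  commands: [0,0,0,0,0,0,0,0,0,0,0,0,0,0,0,0,0,0,0,0,0,0,0,0,0,0,0,0,0,0]

```text
time_s: 32.0
tool_pos: [0.5039, -0.3761, 0.0069]
tool_rot: [-180.0, 0.3, 13.9]
force: [-14.2, 1.3, 17.7]
grip_width: 0.0173
```

```bash
python3 st.py; python3 hd.py | sed -n '/wrist/q;p' | tail -9
```

```text
32.0 [ 503.94 -376.13    6.93] [-179.96    0.28   13.9 ] fixture x,y -46.66004680425548 -0.8648750661961989 F along X,Y,Z -13.473947958019389 4.720299758230187 17.676188276090457 M [0.19 3.09 0.07] 0.01728077972628419
140 3 [48.3 51.1 51.4] -1.3
148 16 [47.  51.9 54.1] -2.1
156 14 [50.5 52.5 53.5] -1.8
164 17 [48.3 52.8 55.3] -2.7
172 15 [50.5 53.2 55.5] -3.4
180 17 [49.6 53.6 54.9] -1.4
188 17 [51.  53.4 55.9] -2.7
196 21 [49.7 53.8 55.8] -1.6
204 31 [45.  50.5 54.3] -2.0
```

Everything is steady: the handle is level, the stock is flat and the plate is upright. I'm handing the job in.

```bash
python3 -c "
from cell import env
print(env.sign_off())"
```

```text
the job is handed in; nothing more can be done
None
```

I pushed the clamp handle fully down, then pressed the square into the fixture corner, which pushed the back plate upright. I handed the job in at about 32 s with the square still gripped and pressed.

**Last checks**
- **Clamp:** the handle reached its stop at about 35 N. Afterwards the grip lay level with its top 53 to 55 mm above the table, against the expected 55.5 mm, and it was still so just before hand-in.
- **Back plate:** its front face measured 33.6 mm from the fixture's centre at every height from 32 to 112 mm, so it is upright to within about 0.1 mm. It started with a lean of about 0.15 rad. The 1.4 mm difference from the nominal 35 mm is within the camera calibration of about 2 mm.
- **Square:** the stock's top is level at 44.1 to 44.2 mm, so it sits flat on the base plate. The outer edge of the blade lies on the plate at 33.7 mm.
- **Hold:** the final press was about 13 N into the corner and 18 N down, steady over the last half second, with the grip set to 58 N.

**What disagreed or went wrong**
- The fingers physically end about 19 to 20 mm short of the reported TCP. My first push therefore left the handle about 0.14 rad open, so I pushed it a second time.
- My first grasp of the square brought the last joint to within 0.3° of its limit above the fixture. I set the square down on the table, turned the hand half a turn and gripped it again.

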